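# Fit the crank and wind the slide table to the red clip

### The arm

A 6-joint arm with a two-finger parallel gripper is mounted at the origin on the work surface. World frame = base frame: x ahead of the robot, y to its left, z up, the work surface at z = 0. Lengths are in m, angles in rad, forces in N, time in s.
With the tool pointing down it reaches from about 0.35 to 0.975 m from the base axis. Payload 4.9 kg.
Tool frame: the origin (TCP) lies at the very end of the fingers, on their centre line; the grasp point (between the pads) lies 19 mm behind it; z points along the fingers, y is the direction in which the jaws open and shut (so a half turn about z gives the same grasp; the last joint's range is limited). The gripper opens to 85 mm and grips with 20 to 120 N. Pads are 22 mm wide; open, the fingers measure 114 mm over their backs; the gripper's body (76 mm by 85 mm) begins 54 mm behind the grasp point. The pads swing forward as they close: fully open they stand 13 mm farther back than shut.
Start: joints at [0.981, 0.053, 1.613, -0, 1.476, -0.119], TCP at [0.283, 0.557, 0.231] pointing down, gripper open.
Joint ranges: [-3.01, 3.01], [-1.01, 2.22], [0.06, 2.58], [-1.02, 4.17], [0.09, 2.62], [-3.14, 3.14]. Speed limits (rad/s): [2.57, 2.57, 3.14, 3.14, 3.14, 3.14].

### API

Orientations are given as a unit quaternion [w, x, y, z].
In Python, from plant import state, grab_frame, camera_model, job_done, search_frame, masks_of, place_of gives the robot as it stands.
- The arm moves only by the tool drive_tool, never from a script. Its argument "series" is a list of rows, each a list of 2 entries, a list of its own where there are three numbers: the shift along the world's x, y, z in m, then the turn, a rotation vector about the world's x, y, z in degrees. A call has 1 to 8 rows; each row is the pose to reach, as a shift and turn from the pose commanded when the call began; what a row does not reach only later rows make up. A row lasts 1/10 s, in which the tool goes at most 50 mm and 8.59 degrees, less where a joint would pass 70% of its speed; a pose out of reach is approached as far as the arm can. A call with a gripper value outside its range is refused whole. "fingers" is the closure, from -1 (fully open) to 1 (shut), so that 0 is half open, set as the call begins (left out, the last holds). The fingers move at their own pace and stop on an object; the grip force is fixed at half the most. Time passes only in rows, so rows that repeat a pose let the fingers close. It gives the time, the measured TCP pose, the force and the opening at its end, in the units of the state.
- state(): the state, without advancing time (a new reading comes with each control period).
- grab_frame(name): name is "scene" or "top"; returns the picture (480x640x3 uint8, red, green, blue); there is no depth.
- camera_model(name): a dict with "fovy" (degrees; the focal length in pixels is half the picture's height over the tangent of half this angle, whatever the lens; pixels are square), "cx", "cy" (the principal point, pixels), "rvec" (rotation vector, rad) and "tvec" (3), from world to camera coordinates, as OpenCV has them. Camera axes: x right, y down, z forward; pixel columns grow to the right and rows downward; lengths in m; the calibration is good to about 2 mm. A picture is of the moment at which its call begins. camera_model takes no time and is no camera call.
- job_done(): hands the job in, once; it reports no verdict.
Trained networks look in the newest picture that a camera, given by its name, has taken for a name from the list of things; names that differ only in an ending like _2 or _b are one class to them, and where a whole thing is asked for, a point or a joint stands for the part that bears it (a point fixed in the world has none). Each returns a list of dicts, best first, with "confidence" (0 to 1); they miss things now and then, are a little off and sometimes report something else, mostly with a low value. They report only what shows in the picture. A call takes as long as a camera call.
- search_frame(camera, name): "location" ([x, y, z] in m, in world coordinates, good to about 4 mm: the middle of the surface that is visible of it).
- masks_of(camera, name): "pixels" (480x640 bool, what is visible of it).
- place_of(camera, name): "location" ([x, y, z] in m, in world coordinates, good to about 4 mm: a listed point, or the origin of a listed thing).
The state is a dict: "time": time; "joint_pos": joint angles; "joint_vel": joint speeds; "joint_efforts": joint torques, N m; "tool_pos": TCP position; "tool_rot": TCP orientation; "contact_force": force on the tool from outside, world axes, zero at the start; "ft_torque": the same for the moment, N m; "gripper_width": opening from 0.0 (shut) to 1.0 (fully open).
Only numpy, scipy, OpenCV 4.12 (cv2) and the standard library are available. Lean on these libraries where they do the work, as an engineer would, in place of code of your own. Each camera call takes 0.05 s, during which the arm holds its last target.

### The job

Pick up the loose crank, fit it fully down onto the square shaft end of the slide table, and wind it by its yellow free-spinning sleeve until the table's brass pointer stands over the centre line of the red clip. Once the table has begun to travel, keep hold of the sleeve until the pointer is at the red clip; then let go, leaving the crank seated on the shaft. Leave the oil bottle, the spray tin, the punch block and the hammer where they are, undisturbed.

Things in the scene. Friction and masses are not known exactly. Their poses are not given: they have to be found in the camera images.
- machine: Green slide table, fixed. Origin on the bench right under the upright square shaft; z up, +y along the bed. Base 150 mm wide (x -75 to 75), y -55 to 365 mm, 20 mm high. Gearbox 90 x 90 mm round the origin, top at 70 mm. Grey carriage with a dark steel block reaches 90 mm high, beyond y = 75 mm. Clockwise (from above) crank turns drive the carriage to +y, 16 mm a turn; anticlockwise back.
- shaft: Upright square shaft end over the gearbox: 18 mm square for 28 mm, then tapering to 9 mm square over 10 mm (tip 38 mm above the origin). Origin on its axis on top of its round 54 mm flange (the seat), 82 mm above the bench; z up, x and y square to its faces. Turns either way through the carriage's travel, needs about 0.12 N m, stays where it is left.
- slide (a joint): Position of the carriage along the bed in m, positive away from the gearbox (machine +y); 0 is mid travel, where the pointer is 200 mm from the shaft axis; travel -0.066 to 0.066. Moves only with the shaft: 0.016 m per turn.
- pointer (a point): Brass pointer, a 4 mm wide finger on the +x side of the carriage (machine frame), standing about 6 mm above the clips' tops, machine x = 64 mm. Point on its centre line; axes as the machine's.
- red_clip: Red clip, 30 x 14 x 22 mm, fixed on the scale bar of the bed: the mark to wind to. Origin under its centre (32 mm above the bench); a black line on its top marks its centre; y along the bed, axes as the machine's. The pointer passes freely over it.
- white_clip: White clip of the same shape on the same scale bar, on the other side of the carriage's start: not the mark. Origin and axes as for the red clip.
- crank: Loose crank, 0.35 kg, lying flat, sleeve upright. Origin: centre of the boss's underside; z up, x along the arm. Boss: dark steel, 44 x 44 x 40 mm high, 20 mm square through hole along z, sides square to x and y. Arm 20 wide, 12 high, flush with the underside, runs to a 28 mm round end at x = 75 mm under the sleeve. Fits the shaft at four quarter turns, 6 deg play; seated, it rests on the flange.
- sleeve: Yellow grip sleeve of the crank, 28 mm diameter, 70 mm high, spinning freely on its pin, so holding it does not fix the crank's direction. Origin at the centre of its lower end, at crank (75, 0, 13.5) mm; z up along its axis; its x turns with it.
- oil_bottle: Blue plastic oil bottle, 64 mm diameter, 210 mm high, loose, standing on the bench. Origin under its centre. Bystander.
- punch_block: Dark wooden block 70 x 70 x 50 mm with five upright steel punches up to 142 mm high, loose. Origin under its centre. Bystander.
- spray_tin: Grey tin with a yellow band, 60 mm diameter, 190 mm high, loose, standing on the bench. Origin under its centre. Bystander.
- hammer: Hammer 220 mm long lying on the bench, under 60 mm high, handle to its -x. Origin under its middle. Bystander.

How it is judged:
On the way, in this order (a step that is already met when the one before it is completed fails the run):
1. the crank is seated on the square shaft: its underside within 4 mm of the flange, centred within 4 mm, upright within 6 degrees (z of crank in the frame of shaft between -0.004 and 0.004 m and horizontal distance between crank and shaft below 0.004 m and angle between crank's own z axis and vertical below 0.105 rad), for 0.2 s.
2. the pointer is brought within 3 mm of the red clip's centre line while the fingers hold the sleeve (y of pointer in the frame of red_clip between -0.003 and 0.003 m and contact force between the fingers and sleeve above 0.5 N), for 0.1 s.
At the end, for the whole second after the job is handed in: The pointer stands within 3 mm of the red clip's centre line along the bed, the carriage is at rest, and the crank is still seated on the shaft (underside within 4 mm of the flange, centred within 4 mm, upright within 6 degrees) (all of step 1 and y of pointer in the frame of red_clip between -0.003 and 0.003 m and velocity of joint slide between -0.002 and 0.002 m/s); the robot touches nothing.
It fails at once if the table has travelled more than 6 mm from its start and is still more than 6 mm from the red clip's centre line while the fingers do not hold the sleeve (distance of pointer from where it was at the start of the episode above 0.006 m and contact force between the fingers and sleeve below 0.2 N and (y of pointer in the frame of red_clip above 0.006 m or y of pointer in the frame of red_clip below -0.006 m)).
It fails at once if the oil bottle is moved by more than 20 mm or tipped by more than 0.3 rad (distance of oil_bottle from where it was at the start of the episode above 0.02 m or angle between oil_bottle's own z axis and vertical above 0.3 rad).
It fails at once if the spray tin is moved by more than 20 mm or tipped by more than 0.3 rad (distance of spray_tin from where it was at the start of the episode above 0.02 m or angle between spray_tin's own z axis and vertical above 0.3 rad).
It fails at once if the punch block is moved by more than 20 mm or tipped by more than 0.3 rad (distance of punch_block from where it was at the start of the episode above 0.02 m or angle between punch_block's own z axis and vertical above 0.3 rad).
It fails at once if the hammer is moved by more than 20 mm (distance of hammer from where it was at the start of the episode above 0.02 m).
It also fails if it takes over 70 s, if anything falls off the work surface, if the arm or the gripper's body presses on something with over 40 N, if the wrist force passes 120 N, or if a joint passes its speed limit or range.

## Working session

There is one attempt and no reset: what is moved stays moved. The work goes in short steps, Python scripts to look and compute and a tool call to move; the robot and the scene stay as the last step left them, time stands still between calls to the robot, and variables do not carry over. Pictures are saved under pics/ and viewed, and the job is handed in when it is done.

Besides the shell and the picture viewer there is one more tool, called after "Emit:" as name([rows], argument=value, ...), one row to a line, values as JSON. drive_tool: Moves the arm, as the interface text tells. Its arguments: {"type":"object","properties":{"series":{"type":"array","items":{"type":"array"}},"fingers":{"type":"number"}},"required":["series"]}

```bash
ls; mkdir -p pics
python3 - <<'E'
from plant import *
import cv2
s=state(); print({k:s[k] for k in('time','tool_pos','tool_rot','gripper_width')})
for c in('scene','top'):
    f=grab_frame(c); cv2.imwrite(f'pics/{c}0.png',f[:,:,::-1]); print(camera_model(c))
E
```

```text
pics
{'time': 0.0, 'tool_pos': array([0.2831148 , 0.5564806 , 0.23004351]), 'tool_rot': array([-3.83502733e-04,  2.33224256e-01,  9.72422399e-01, -9.88993086e-04]), 'gripper_width': 0.9983804562153191}
{'fovy': 56.824103889518504, 'cx': 319.28506761352423, 'cy': 239.7367165773352, 'rvec': array([ 0.76635492,  2.53953845, -1.19663689]), 'tvec': array([ 0.50927473, -0.14735976,  1.22507717])}
{'fovy': 55.614608636933085, 'cx': 322.5848957338572, 'cy': 240.315045253974, 'rvec': array([ 2.20886123, -2.18141924,  0.11482417]), 'tvec': array([-0.06506418,  0.57292506,  1.05057035])}
```

View pics/scene0.png

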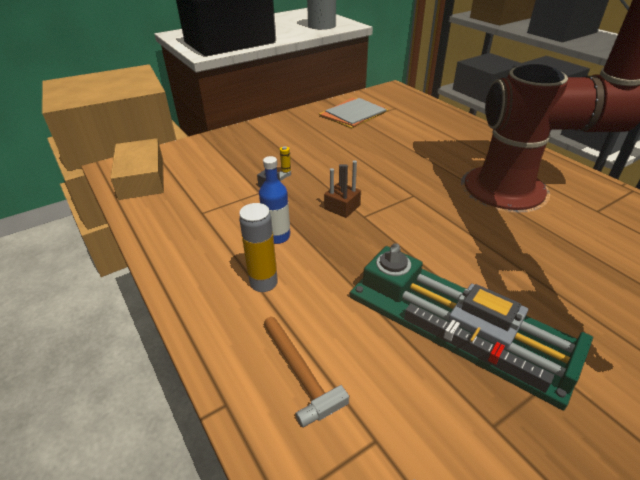

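View pics/top0.png

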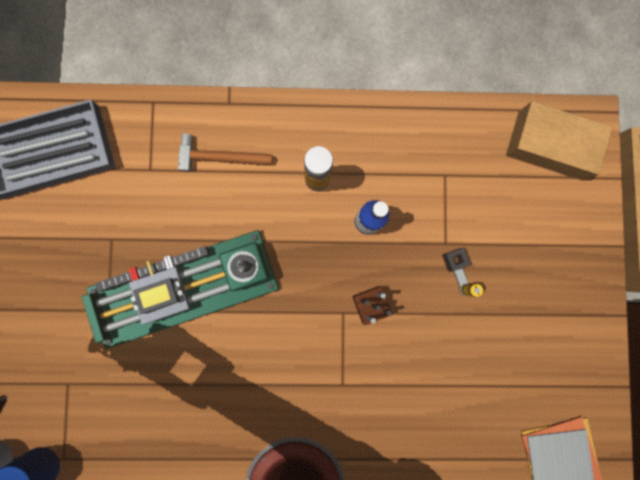

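Run:
```python
from plant import *
import cv2
for c in('scene','top'):
  for n in ['machine','shaft','pointer','red_clip','white_clip','crank','sleeve','oil_bottle','punch_block','spray_tin','hammer']:
    r=place_of(c,n); print(c,n,[(x['location'].round(4) if hasattr(x['location'],'round') else x['location'],round(x['confidence'],2)) for x in r[:2]])
print(state()['time'])
```

```text
scene machine [([0.5093, 0.1215, -0.0024], 0.89)]
scene shaft [([0.5043, 0.1237, 0.079], 0.71)]
scene pointer [([0.5001, 0.3287, 0.0601], 0.74), ([0.5334, -0.376, 0.0034], 0.58)]
scene red_clip [([0.4895, 0.3719, 0.0347], 0.59)]
scene white_clip [([0.5335, -0.3748, 0.0014], 0.58), ([0.516, 0.292, 0.032], 0.54)]
scene crank [([0.5334, -0.374, 0.0017], 0.87)]
scene sleeve [([0.4614, -0.3999, 0.0114], 0.72)]
scene oil_bottle [([0.6263, -0.1643, -0.0036], 0.94)]
scene punch_block [([0.4267, -0.1789, 0.0034], 0.69)]
scene spray_tin [([0.7235, -0.0441, 0.0038], 0.6)]
scene hammer [([0.7769, 0.1754, 0.0011], 0.73)]
top machine [([0.5138, 0.1234, -0.0045], 0.76)]
top shaft [([0.5121, 0.1176, 0.0828], 0.82)]
top pointer [([0.5023, 0.3288, 0.0584], 0.83), ([0.4605, -0.4001, 0.0131], 0.21)]
top red_clip [([0.4901, 0.3697, 0.0324], 0.53)]
top white_clip [([0.5136, 0.2923, 0.0254], 0.55)]
top crank [([0.538, -0.3744, 0.0012], 0.92)]
top sleeve [([0.4628, -0.4012, 0.0118], 0.72)]
top oil_bottle [([0.6193, -0.1656, -0.0031], 0.65)]
top punch_block [([0.4209, -0.1732, 0.0044], 0.73), ([0.5078, 0.1206, -0.0035], 0.19)]
top spray_tin [([0.7228, -0.0461, -0.0037], 0.56)]
top hammer [([0.7733, 0.1747, 0.0], 0.84)]
1.2
```

Top view shows the shaft at about (243,266), crank boss (457,258), sleeve (476,290), and red clip (135,273). In the scene view the white clip and pointer are visible left of the red clip at (497,350). Next I'll refine the yaws with overlays.

```bash
cat > h.py <<'E'
import numpy as np,cv2
from plant import *
def K(c):
    m=camera_model(c); f=240/np.tan(np.radians(m['fovy']/2)); return m,np.array([[f,0,m['cx']],[0,f,m['cy']],[0,0,1]])
def proj(c,P):
    m,k=K(c); return cv2.projectPoints(np.asarray(P,float).reshape(-1,3),m['rvec'],m['tvec'],k,None)[0][:,0]
def ray(c,uv,z):
    m,k=K(c); R=cv2.Rodrigues(m['rvec'])[0]; t=m['tvec']; o=-R.T@t; d=R.T@np.linalg.inv(k)@np.array([uv[0],uv[1],1]); return o+d*(z-o[2])/d[2]
def sq(x,y,z,s,yaw):
    a=np.radians(yaw); R=np.array([[np.cos(a),-np.sin(a)],[np.sin(a),np.cos(a)]])
    p=np.array([[1,1],[-1,1],[-1,-1],[1,-1]])*s/2@R.T+[x,y]; return np.c_[p,np.full(4,z)]
def crop(img,c,box,sc,polys,name):
    x0,y0,x1,y1=box; im=cv2.resize(img[y0:y1,x0:x1,::-1].copy(),None,fx=sc,fy=sc,interpolation=cv2.INTER_CUBIC)
    for P,col in polys:
        q=(proj(c,P)-[x0-.5,y0-.5])*sc-.5
        cv2.polylines(im,[np.round(q*8).astype(int)],True,col,1,cv2.LINE_AA,3)
    return im
E
python3 - <<'E'
from h import *
ims=[]
for c,boxes in (('top',[(218,240,270,292),(435,240,495,300)]),('scene',[(365,235,420,290),(250,140,300,190)])):
    f=grab_frame(c); row=[]
    for b in boxes: row.append(cv2.resize(crop(f,c,b,1,[],''),(390,300),interpolation=cv2.INTER_CUBIC) if 0 else cv2.resize(f[b[1]:b[3],b[0]:b[2],::-1],(300,300),interpolation=cv2.INTER_CUBIC))
    ims.append(np.hstack(row))
cv2.imwrite('pics/z1.png',np.vstack(ims))
E
```

```text
(no output)
```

View pics/z1.png

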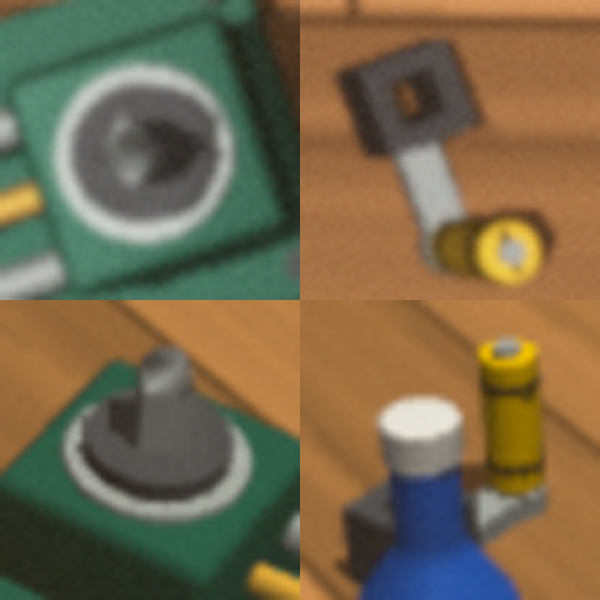

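Run:
```python
from h import *
def shaft(x,y,yaw):
    return [(sq(x,y,.082,.018,yaw),(0,0,255)),(sq(x,y,.110,.018,yaw),(0,255,255)),(sq(x,y,.120,.009,yaw),(0,255,0)),
     (np.c_[x+.027*np.cos(np.arange(0,6.28,.2)),y+.027*np.sin(np.arange(0,6.28,.2)),np.full(32,.082)],(255,0,255))]
F={c:grab_frame(c) for c in('top','scene')}
x,y=.509,.1205
np.save('top.npy',F['top']);np.save('scene.npy',F['scene'])
rows=[]
for c,b in (('top',(228,251,260,283)),('scene',(372,236,416,280))):
    sc=260//(b[2]-b[0]); r=[]
    for yaw in (0,20,45,65):
        r.append(cv2.resize(crop(F[c],c,b,8,shaft(x,y,yaw),''),(200,200)) if 0 else crop(F[c],c,b,200/(b[2]-b[0]),shaft(x,y,yaw),''))
    rows.append(np.hstack([cv2.resize(i,(200,200)) for i in r]))
raw=np.hstack([cv2.resize(crop(F[c],c,b,8,[],''),(400,300)) for c,b in (('top',(228,251,260,275)),('scene',(376,236,416,266)))])
cv2.imwrite('pics/z2.png',np.vstack([*rows]))
# crank/boss+machine
def crk(x,y,yaw):
    a=np.radians(yaw);s=np.array([x,y])+.075*np.array([np.cos(a),np.sin(a)]);t=np.arange(0,6.28,.2)
    return [(sq(x,y,.04,.044,yaw),(0,255,255)),(sq(x,y,.04,.020,yaw),(0,255,0)),(np.c_[s[0]+.014*np.cos(t),s[1]+.014*np.sin(t),np.full(32,.0835)],(255,0,255))]
cv2.imwrite('pics/z3.png',np.hstack([crop(F['top'],'top',(435,240,495,300),6.6,crk(.5355,-.374,-160),''),crop(F['scene'],'scene',(250,140,310,200),6.6,crk(.5355,-.374,-160),'')]))
```

```text
(no output)
```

View pics/z2.png

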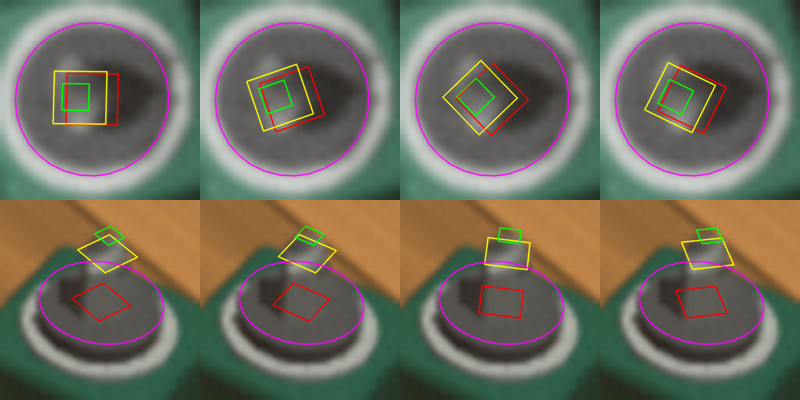

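View pics/z3.png

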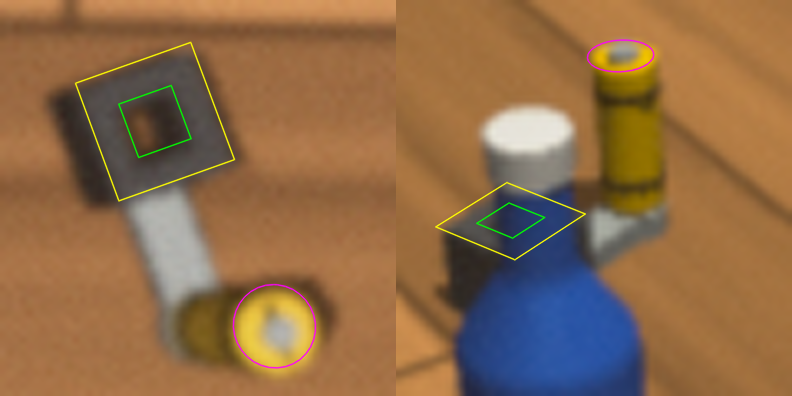

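Run:
```python
import numpy as np,cv2
t=np.load('top.npy');s=np.load('scene.npy')
def g(im): 
    im=im.astype(float); im=np.clip((im-20)*1.6,0,255).astype(np.uint8); return cv2.resize(im[:,:,::-1],(400,400),interpolation=cv2.INTER_LANCZOS4)
cv2.imwrite('pics/z4.png',np.hstack([g(t[250:284,227:261]),g(s[238:274,374:410])]))
```

```text
(no output)
```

View pics/z4.png

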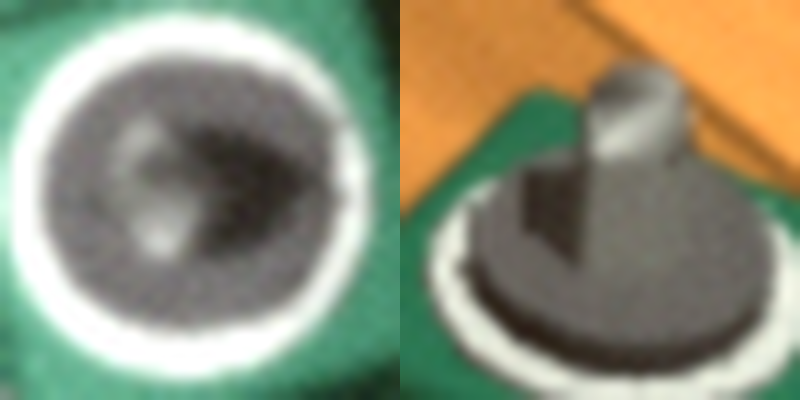

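```bash
cat > fit.py <<'E'
from h import *
from scipy.optimize import minimize
I={'top':np.load('top.npy').astype(float),'scene':np.load('scene.npy').astype(float)}
box={'top':(225,248,263,286),'scene':(372,236,414,280)}; S=6
cams={}
for c in I:
    m,k=K(c); R=cv2.Rodrigues(m['rvec'])[0]; cams[c]=(R,m['tvec'],k,-R.T@m['tvec'])
def pj(c,P):
    R,t,k,o=cams[c]; q=(P@R.T+t)@k.T; return q[:,:2]/q[:,2:]
t_=np.arange(0,2*np.pi,.1)
def fill(c,P):
    x0,y0,x1,y1=box[c]; M=np.zeros(((y1-y0)*S,(x1-x0)*S),np.uint8)
    q=(pj(c,P)-[x0-.5,y0-.5])*S-.5
    cv2.fillPoly(M,[np.round(q*16).astype(np.int32)],1,shift=4); return M.astype(bool)
def circ(x,y,r,z): return np.c_[x+r*np.cos(t_),y+r*np.sin(t_),np.full(len(t_),z)]
def labels(c,x,y,yaw,lx,ly):
    f=circ(x,y,.027,.082); L=np.where(fill(c,f),1,0)
    b=sq(x,y,.082,.018,yaw);mid=sq(x,y,.110,.018,yaw);tp=sq(x,y,.120,.009,yaw)
    sh=np.vstack([b]+[np.c_[p[:,:2]+(p[:,2:]-.082)*np.array([lx,ly]),np.full(4,.082)] for p in (mid,tp)])
    h=cv2.convexHull(sh[:,:2].astype(np.float32))[:,0]
    M=fill(c,np.c_[h,np.full(len(h),.082)]); L[M&(L==1)]=2
    n=3
    o=cams[c][3]
    for A,B in((b,mid),(mid,tp)):
        for i in range(4):
            j=(i+1)%4; P=np.array([A[i],A[j],B[j],B[i]]); N=np.cross(P[1]-P[0],P[3]-P[0])
            if N@(np.array([x,y,.1])-P[0])>0:N=-N
            if N@(o-P[0])>0: L[fill(c,P)]=n
            n+=1
    L[fill(c,tp)]=n
    return L
def res(c,x,y,yaw,lx,ly,mask,ret=False):
    L=labels(c,x,y,yaw,lx,ly); h,w=L.shape
    x0,y0,x1,y1=box[c]; g=I[c][y0:y1,x0:x1].mean(2)
    cols=[]
    for l in np.unique(L):
        if l==0: continue
        a=cv2.GaussianBlur((L==l).astype(np.float32),(0,0),S*.7).reshape(h//S,S,w//S,S).mean((1,3)); cols.append(a[mask])
    A=np.array(cols).T; v=g[mask]
    AtA=A.T@A+1e-2*np.eye(A.shape[1]); s=np.linalg.solve(AtA,A.T@v+1e-2*90)
    r=A@s-v
    if ret:
        out=np.zeros_like(g); out[mask]=A@s; return out,g
    return (r@r)/len(v)
def mask(c,x,y):
    M=fill(c,circ(x,y,.024,.082))
    if c=='scene':
        for z in np.arange(.082,.116,.003): M|=fill(c,circ(x,y,.006,z))
    h,w=M.shape; return M.reshape(h//S,S,w//S,S).mean((1,3))>.99
if __name__=='__main__':
  for c,x,y in(('top',.509,.1205),('scene',.509,.1205)):
    m=mask(c,x,y); out=[]
    for yaw in range(0,90,6):
        best=None
        for l0 in ((0.1,-.9),(0,-.6)):
            r=minimize(lambda p:res(c,x+p[0]/1e3,y+p[1]/1e3,yaw,p[2],p[3],m)+.05*(p[0]**2+p[1]**2),[0,0,*l0],method='Nelder-Mead',options=dict(maxfev=150,initial_simplex=np.array([[0,0,*l0],[2,0,*l0],[0,2,*l0],[0,0,l0[0]+.3,l0[1]],[0,0,l0[0],l0[1]+.3]])))
            if best is None or r.fun<best.fun: best=r
        print(c,yaw,round(best.fun,1),best.x.round(2))
E
time python3 fit.py
```

```text
top 0 67.5 [-1.92 -0.45  0.21 -0.41]
top 6 73.4 [-2.07 -0.29  0.22 -0.44]
top 12 74.3 [ 1.47  1.63 -0.04 -0.5 ]
top 18 66.5 [ 1.32  1.96 -0.01 -0.5 ]
top 24 60.8 [ 0.23  2.13  0.03 -0.51]
top 30 57.8 [-0.01  2.02  0.06 -0.51]
top 36 55.5 [-0.5   2.58  0.08 -0.51]
top 42 57.7 [-1.05  2.66  0.11 -0.51]
top 48 60.8 [-1.73  2.34  0.14 -0.5 ]
top 54 70.0 [-0.49 -2.18  0.11 -0.38]
top 60 66.5 [-0.58 -2.53  0.1  -0.35]
top 66 65.8 [-0.9  -2.61  0.13 -0.36]
top 72 63.7 [-1.02 -2.38  0.15 -0.35]
top 78 64.7 [-1.15 -1.65  0.16 -0.39]
top 84 67.6 [-1.89 -1.42  0.18 -0.37]
scene 0 92.2 [ 3.91  0.5   0.05 -0.44]
scene 6 101.0 [ 3.87  1.57 -0.12 -0.41]
scene 12 100.8 [ 3.44  2.44 -0.1  -0.44]
scene 18 84.6 [ 0.01  3.55  0.18 -0.39]
scene 24 77.4 [ 0.05  3.53  0.12 -0.44]
scene 30 63.7 [-0.2   3.69  0.15 -0.43]
scene 36 53.4 [-0.49  3.17  0.14 -0.44]
scene 42 41.1 [ 0.68  3.26  0.1  -0.45]
scene 48 33.8 [ 1.22  2.82  0.1  -0.42]
scene 54 30.3 [ 1.79  2.42  0.07 -0.44]
scene 60 30.1 [ 2.36  2.07  0.03 -0.46]
scene 66 37.8 [ 2.51  0.87  0.04 -0.41]
scene 72 47.6 [ 3.06  0.15  0.01 -0.35]
scene 78 66.6 [ 3.22 -0.08 -0.   -0.7 ]
scene 84 73.6 [ 3.22 -0.56  0.03 -0.33]
real	2m21.588s
user	2m19.992s
sys	0m0.162s
```

```bash
cat > fit2.py <<'E'
from fit import *
import fit
# flange disc centre: dark/bright edge at z .082
def edge(c,x,y,rng):
    g=I[c].mean(2); g=cv2.GaussianBlur(g,(0,0),.6).astype(np.float32)
    def score(p):
        tt=rng
        a=pj(c,np.c_[p[0]+.0285*np.cos(tt),p[1]+.0285*np.sin(tt),np.full(len(tt),.082)])
        b=pj(c,np.c_[p[0]+.0255*np.cos(tt),p[1]+.0255*np.sin(tt),np.full(len(tt),.082)])
        s=lambda q:cv2.remap(g,q[:,0].astype(np.float32),q[:,1].astype(np.float32),cv2.INTER_CUBIC).ravel()
        return -(s(a)-s(b)).mean() if c=='top' else -np.abs(s(a)-s(b)).mean()
    r=minimize(score,[x,y],method='Nelder-Mead',options=dict(initial_simplex=[[x,y],[x+.003,y],[x,y+.003]])); print(c,r.x.round(4),r.fun); return r.x
P={c:edge(c,.509,.1215,np.linspace(0,2*np.pi,180)) for c in I}
M={c:mask(c,*P[c]) for c in I}
for yaw in range(0,90,6):
    def cost(p): return sum(res(c,P[c][0]+p[i]/1e3,P[c][1]+p[i+1]/1e3,yaw,p[4],p[5],M[c])+3*(p[i]**2+p[i+1]**2) for c,i in(('top',0),('scene',2)))
    p0=np.array([0,0,0,0,.07,-.47]); sx=np.vstack([p0]+[p0+d for d in np.diag([1,1,1,1,.1,.1])])
    r=minimize(cost,p0,method='Nelder-Mead',options=dict(maxfev=250,initial_simplex=sx)); print(yaw,round(r.fun,1),r.x.round(2))
E
python3 fit2.py
```

```text
top [0.5097 0.1195] -46.17420959472656
scene [0.5178 0.1289] -38.936317443847656
0 218.1 [-0.85  0.9  -0.25  0.18  0.14 -0.46]
6 219.2 [ 0.84  0.8  -2.17  0.99 -0.03 -0.43]
12 212.7 [ 1.14  1.06 -1.41  0.55 -0.05 -0.49]
18 207.5 [ 0.79  1.48 -1.86  0.65 -0.01 -0.5 ]
24 209.5 [ 0.23  1.32 -1.15  0.92  0.01 -0.45]
30 203.2 [ 0.32  1.4  -1.34  1.41  0.01 -0.47]
36 199.9 [ 0.27  1.12 -0.99  1.33  0.01 -0.46]
42 192.4 [-0.25  0.83 -1.23  0.87  0.04 -0.47]
48 181.2 [ 0.13 -0.14  0.1   0.47  0.03 -0.42]
54 179.0 [-0.08 -0.44 -0.34  0.25  0.06 -0.41]
60 179.0 [-0.14 -0.14  0.1  -0.06  0.06 -0.41]
66 182.8 [-0.21 -0.57  0.34 -0.18  0.06 -0.39]
72 190.2 [-0.61 -0.32  0.72 -0.19  0.08 -0.4 ]
78 196.7 [-0.81 -0.13  0.45 -0.34  0.1  -0.41]
84 212.7 [-0.83  0.15 -0.12 -0.05  0.12 -0.41]
```

Run:
```python
from h import *
I={'top':np.load('top.npy'),'scene':np.load('scene.npy')}
def shaft(x,y,yaw):
    b,m,t=sq(x,y,.082,.018,yaw),sq(x,y,.110,.018,yaw),sq(x,y,.120,.009,yaw)
    return [(b,(0,0,255)),(m,(0,255,255)),(t,(0,255,0))]+[(np.array([m[i],t[i]]),(0,255,0)) for i in range(4)]
rows=[]
for c,b,x,y in (('top',(232,254,258,280),.5097,.120),('scene',(376,236,406,266),.511,.1228)):
    r=[cv2.convertScaleAbs(crop(I[c],c,b,265/(b[2]-b[0]),shaft(x,y,yaw) if yaw else [],''),alpha=1.5,beta=-20)[:264,:264] for yaw in (0,50,62)]
    rows.append(np.hstack(r))
cv2.imwrite('pics/z5.png',np.vstack(rows))
```

```text
(no output)
```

View pics/z5.png

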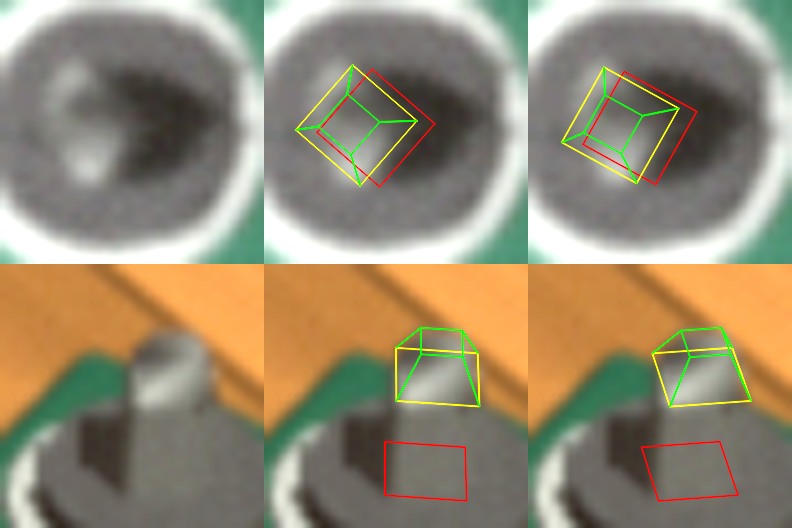

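Run:
```python
from h import *
I={'top':np.load('top.npy'),'scene':np.load('scene.npy')}
# average several frames for noise
fr={c:np.mean([grab_frame(c).astype(float) for _ in range(6)],0) for c in I}
np.save('topm.npy',fr['top']);np.save('scenem.npy',fr['scene'])
o=[]
for c,b in (('top',(232,254,258,280)),('scene',(380,240,406,266))):
    a=fr[c][b[1]:b[3],b[0]:b[2]]
    d=np.clip((a[...,2]-a[...,0])*6+128,0,255); l=np.clip((a.mean(2)-50)*3,0,255)
    o.append(np.hstack([cv2.resize(q.astype(np.uint8),(380,380)[:2],interpolation=cv2.INTER_CUBIC)[:, :] for q in (d,l)]))
cv2.imwrite('pics/z6.png',cv2.resize(np.vstack(o),(600,600)))
print(state()['time'])
```

```text
2.0
```

View pics/z6.png

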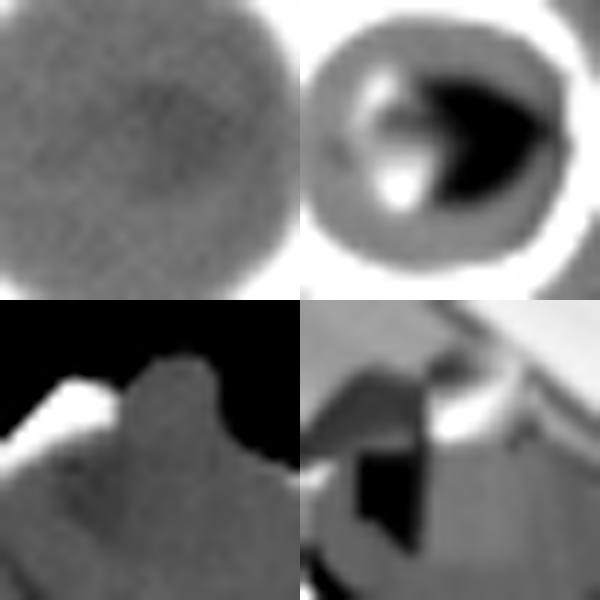

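Shaft is at about (0.510, 0.121) with yaw about 56° (mod 90). The crank is at about (0.5345, -0.3755) with yaw about -160°. Now moving over the crank.

Emit:
drive_tool([
  [[0.013, -0.048, 0.01], [0, 0, -6]],
  [[0.026, -0.096, 0.02], [0, 0, -14]],
  [[0.039, -0.144, 0.03], [0, 0, -22]],
  [[0.052, -0.19, 0.03], [0, 0, -30]],
  [[0.064, -0.237, 0.03], [0, 0, -38]],
  [[0.076, -0.284, 0.03], [0, 0, -46]],
  [[0.089, -0.331, 0.03], [0, 0, -54]],
  [[0.102, -0.378, 0.03], [0, 0, -62]],
], fingers=-1)

```text
time: 2.8
tool_pos: [0.3855, 0.1772, 0.2616]
tool_rot: [0.0, 0.703, 0.712, 0.001]
contact_force: [1.5, -0.4, -0.1]
gripper_width: 0.997
```

Emit:
drive_tool([
  [[0.013, -0.048, 0.0], [0, 0, -8]],
  [[0.026, -0.096, 0.0], [0, 0, -16]],
  [[0.039, -0.144, 0.0], [0, 0, -24]],
  [[0.052, -0.19, 0.0], [0, 0, -32]],
  [[0.064, -0.237, 0.0], [0, 0, -40]],
  [[0.076, -0.284, 0.0], [0, 0, -48]],
  [[0.089, -0.331, 0.0], [0, 0, -56]],
  [[0.102, -0.378, 0.0], [0, 0, -64]],
])

```text
time: 3.6
tool_pos: [0.4877, -0.2012, 0.2616]
tool_rot: [0.0, 0.973, 0.231, 0.0]
contact_force: [1.2, 1.6, 0.5]
gripper_width: 0.996
```

```bash
cat > st.py <<'E'
from h import *
s=state(); w,x,y,z=s['tool_rot']
from scipy.spatial.transform import Rotation as Ro
R=Ro.from_quat([x,y,z,w]).as_matrix()
print(round(s['time'],2),s['tool_pos'].round(4),'yawy',np.degrees(np.arctan2(R[1,1],R[0,1])).round(2),'tz',R[:,2].round(4),'F',s['contact_force'].round(1),'T',s['ft_torque'].round(2),'g',round(s['gripper_width'],3),'q',s['joint_pos'].round(2))
E
python3 st.py
```

```text
3.6 [ 0.4877 -0.2012  0.2616] yawy -63.34 tz [ 9.e-04 -2.e-04 -1.e+00] F [1.2 1.6 0.5] T [ 0.03 -0.02 -0.03] g 0.996 q [-0.53 -0.2   1.8   0.    1.54  0.57]
```

Emit:
drive_tool([
  [[0.012, -0.044, -0.01], [0, 0, -2]],
  [[0.024, -0.088, -0.03], [0, 0, -4]],
  [[0.036, -0.132, -0.05], [0, 0, -6]],
  [[0.047, -0.174, -0.08], [0, 0, -6.7]],
  [[0.047, -0.174, -0.12], [0, 0, -6.7]],
  [[0.047, -0.174, -0.15], [0, 0, -6.7]],
  [[0.047, -0.174, -0.15], [0, 0, -6.7]],
])

```text
time: 4.3
tool_pos: [0.5313, -0.3708, 0.1047]
tool_rot: [-0.005, 0.984, 0.176, -0.004]
contact_force: [-0.7, 0.7, -0.8]
gripper_width: 1.0
```

```bash
python3 st.py
python3 - <<'E'
from h import *
a=[]
for c,b in(('top',(420,220,520,320)),('scene',(230,100,330,200))):
    f=grab_frame(c); a.append(cv2.resize(f[b[1]:b[3],b[0]:b[2],::-1],(400,400),interpolation=cv2.INTER_CUBIC))
cv2.imwrite('pics/g1.png',np.hstack(a))
E
```

```text
4.3 [ 0.5313 -0.3708  0.1047] yawy -69.72 tz [-0.0086  0.0076 -0.9999] F [-0.7  0.7 -0.8] T [ 0.04  0.05 -0.06] g 1.0 q [-0.72  0.22  1.65  0.    1.28  0.49]
```

View pics/g1.png

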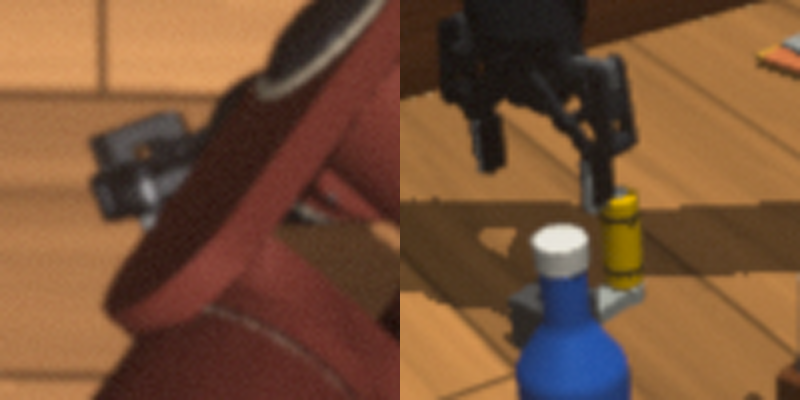

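Emit:
drive_tool([
  [[0, 0, -0.03], [0, 0, 0]],
  [[0, 0, -0.06], [0, 0, 0]],
  [[0, 0, -0.085], [0, 0, 0]],
  [[0, 0, -0.098], [0, 0, 0]],
  [[0, 0, -0.098], [0, 0, 0]],
  [[0, 0, -0.098], [0, 0, 0]],
])

```text
time: 5.0
tool_pos: [0.5358, -0.374, 0.0157]
tool_rot: [0.001, 0.984, 0.177, 0.001]
contact_force: [-0.1, -0.3, 0.4]
gripper_width: 1.0
```

```bash
python3 st.py
python3 - <<'E'
from h import *
a=[]
for c,b in(('top',(420,220,520,320)),('scene',(230,100,330,200))):
    f=grab_frame(c); a.append(cv2.resize(f[b[1]:b[3],b[0]:b[2],::-1],(400,400),interpolation=cv2.INTER_CUBIC))
cv2.imwrite('pics/g2.png',np.hstack(a))
E
```

```text
5.0 [ 0.5358 -0.374   0.0157] yawy -69.66 tz [ 0.0026 -0.0024 -1.    ] F [-0.1 -0.3  0.4] T [ 0.04  0.02 -0.  ] g 1.0 q [-0.72  0.33  1.68 -0.    1.13  0.49]
```

View pics/g2.png

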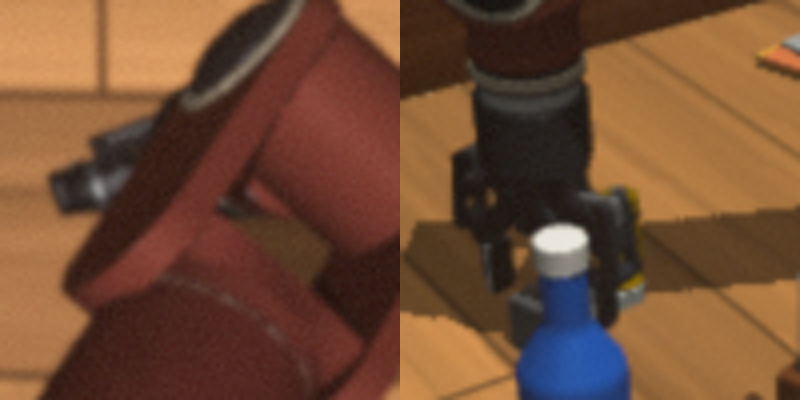

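Emit:
drive_tool([
  [[0, 0, 0], [0, 0, 0]],
  [[0, 0, 0], [0, 0, 0]],
  [[0, 0, 0], [0, 0, 0]],
  [[0, 0, 0], [0, 0, 0]],
  [[0, 0, 0], [0, 0, 0]],
  [[0, 0, 0], [0, 0, 0]],
  [[0, 0, 0], [0, 0, 0]],
  [[0, 0, 0], [0, 0, 0]],
], fingers=1)

```text
time: 5.9
tool_pos: [0.5351, -0.3735, 0.0143]
tool_rot: [0.001, 0.984, 0.176, 0.001]
contact_force: [1.1, -0.6, 4.9]
gripper_width: 0.501
```

```bash
python3 st.py
```

```text
5.9 [ 0.5351 -0.3735  0.0143] yawy -69.67 tz [ 0.0013 -0.0011 -1.    ] F [ 1.1 -0.6  4.9] T [ 0.01 -0.03  0.01] g 0.501 q [-0.72  0.33  1.68  0.    1.13  0.49]
```

Emit:
drive_tool([
  [[0, 0, 0.02], [0, 0, 0]],
  [[0, 0, 0.06], [0, 0, 0]],
  [[0, 0, 0.105], [0, 0, 0]],
  [[0, 0, 0.15], [0, 0, 0]],
  [[0, 0, 0.195], [0, 0, 0]],
  [[0, 0, 0.235], [0, 0, 0]],
  [[0, 0, 0.255], [0, 0, 0]],
  [[0, 0, 0.255], [0, 0, 0]],
])

```text
time: 6.7
tool_pos: [0.5354, -0.3738, 0.2716]
tool_rot: [0.002, 0.984, 0.176, 0.002]
contact_force: [0.2, -0.1, -1.9]
gripper_width: 0.504
```

```bash
python3 st.py
python3 - <<'E'
from h import *
for c in('top','scene'):
    f=grab_frame(c); cv2.imwrite(f'pics/l_{c}.png',f[:,:,::-1])
E
```

```text
6.7 [ 0.5354 -0.3738  0.2716] yawy -69.68 tz [ 0.0041 -0.0035 -1.    ] F [ 0.2 -0.1 -1.9] T [ 0.04 -0.05  0.01] g 0.504 q [-0.72  0.09  1.5   0.    1.54  0.49]
```

View pics/l_scene.png

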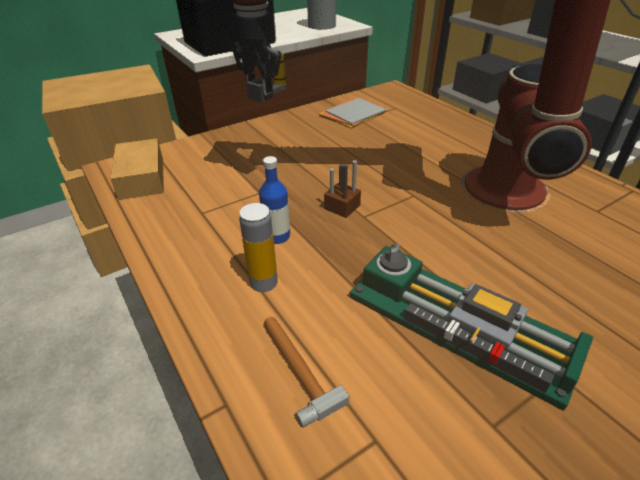

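The crank is lifted: the boss is between the fingers at about (258,85) and the bystanders are unmoved. Carrying it over the shaft.

Emit:
drive_tool([
  [[-0.001, 0.02, 0], [0, 0, 0]],
  [[-0.003, 0.06, 0], [0, 0, 3]],
  [[-0.005, 0.105, 0], [0, 0, 7]],
  [[-0.007, 0.15, 0], [0, 0, 11]],
  [[-0.01, 0.195, 0], [0, 0, 15]],
  [[-0.012, 0.24, 0], [0, 0, 19]],
  [[-0.014, 0.285, 0], [0, 0, 23]],
  [[-0.017, 0.33, 0], [0, 0, 27]],
])

```text
time: 7.6
tool_pos: [0.5154, -0.0403, 0.2649]
tool_rot: [-0.002, 0.915, 0.403, -0.002]
contact_force: [0.9, 0.1, -2.6]
gripper_width: 0.501
```

Emit:
drive_tool([
  [[-0.002, 0.04, 0], [0, 0, 3]],
  [[-0.004, 0.08, 0], [0, 0, 6]],
  [[-0.006, 0.115, 0], [0, 0, 8]],
  [[-0.007, 0.145, -0.02], [0, 0, 8.7]],
  [[-0.008, 0.164, -0.05], [0, 0, 8.7]],
  [[-0.008, 0.165, -0.08], [0, 0, 8.7]],
  [[-0.008, 0.165, -0.09], [0, 0, 8.7]],
  [[-0.008, 0.165, -0.09], [0, 0, 8.7]],
])

```text
time: 8.4
tool_pos: [0.5066, 0.122, 0.1742]
tool_rot: [-0.002, 0.883, 0.47, -0.004]
contact_force: [-0.1, -0.3, -4.1]
gripper_width: 0.502
```

```bash
python3 - <<'E'
from plant import *
grab_frame('top');grab_frame('top')
E
python3 st.py
python3 - <<'E'
from h import *
for c in('top','scene'):
    f=grab_frame(c); np.save(f'm_{c}.npy',f); cv2.imwrite(f'pics/m_{c}.png',f[:,:,::-1])
    for n in('crank','sleeve','shaft'):
        print(c,n,[(np.round(x['location'],4),round(x['confidence'],2)) for x in place_of(c,n)[:2]])
a=np.load('m_top.npy')[200:330,180:310,::-1];b=np.load('m_scene.npy')[150:280,330:460,::-1]
cv2.imwrite('pics/m.png',np.hstack([cv2.resize(q,(400,400),interpolation=cv2.INTER_CUBIC) for q in(a,b)]))
E
```

```text
8.5 [0.5095 0.1218 0.1786] yawy -34.0 tz [-1.e-04  0.e+00 -1.e+00] F [-0.  -0.3 -2.7] T [ 0.03 -0.08  0.01] g 0.506 q [ 0.09 -0.15  1.9   0.    1.39  0.69]
top crank [(array([0.5119, 0.1188, 0.1675]), 0.7)]
top sleeve [(array([ 0.4237, -0.1731,  0.0011]), 0.24)]
top shaft [(array([0.511 , 0.1221, 0.1665]), 0.75), (array([0.5127, 0.1214, 0.0833]), 0.6)]
scene crank [(array([0.5106, 0.1207, 0.1668]), 0.65)]
scene sleeve [(array([0.4697, 0.0589, 0.1781]), 0.54)]
scene shaft [(array([0.4886, 0.3697, 0.0338]), 0.73), (array([0.5024, 0.1225, 0.0786]), 0.63)]
```

View pics/m.png

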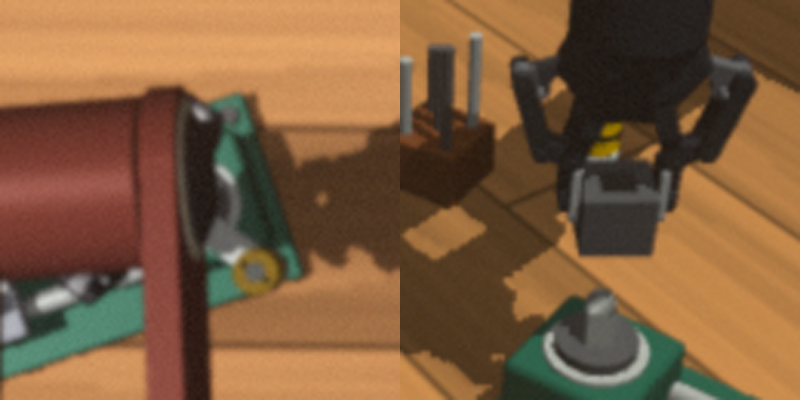

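Run:
```python
from h import *
c='scene';f=np.load('m_scene.npy')
def bs(x,y,z,yaw):
    a=np.radians(yaw);s=np.array([x,y])+.075*np.array([np.cos(a),np.sin(a)]);t=np.arange(0,6.28,.2)
    return [(sq(x,y,z,.044,yaw),(0,0,255)),(sq(x,y,z+.04,.044,yaw),(0,255,255)),(np.c_[s[0]+.014*np.cos(t),s[1]+.014*np.sin(t),np.full(32,z+.0835)],(255,0,255))]
def shaft(x,y,yaw):
    b,m,t=sq(x,y,.082,.018,yaw),sq(x,y,.110,.018,yaw),sq(x,y,.120,.009,yaw)
    return [(b,(0,0,255)),(m,(0,255,255)),(t,(0,255,0))]
b=(370,185,430,275)
cv2.imwrite('pics/m2.png',np.hstack([crop(f,c,b,6.5,p,'') for p in ([],bs(.5095,.1218,.1645,56+180)+shaft(.511,.1228,56))]))
```

```text
(no output)
```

View pics/m2.png

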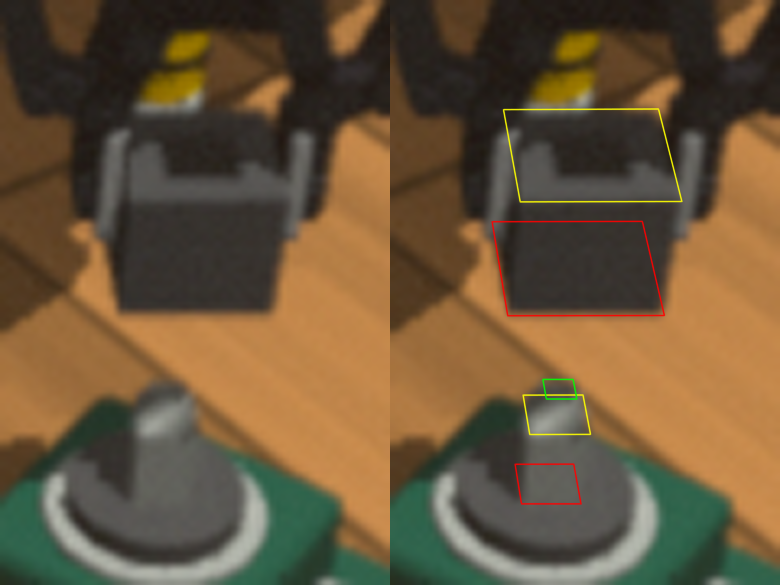

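Emit:
drive_tool([
  [[0.001, 0.0005, -0.015], [0, 0, 0]],
  [[0.001, 0.0005, -0.03], [0, 0, 0]],
  [[0.001, 0.0005, -0.038], [0, 0, 0]],
  [[0.001, 0.0005, -0.044], [0, 0, 0]],
  [[0.001, 0.0005, -0.049], [0, 0, 0]],
  [[0.001, 0.0005, -0.053], [0, 0, 0]],
  [[0.001, 0.0005, -0.057], [0, 0, 0]],
  [[0.001, 0.0005, -0.06], [0, 0, 0]],
])

```text
time: 9.7
tool_pos: [0.5107, 0.1225, 0.1183]
tool_rot: [0.0, 0.883, 0.47, 0.0]
contact_force: [0.1, -0.6, -3.7]
gripper_width: 0.505
```

```bash
python3 st.py
python3 - <<'E'
from h import *
f=grab_frame('scene');np.save('n.npy',f)
a=f[200:270,360:430,::-1]
cv2.imwrite('pics/n.png',cv2.resize(a,(500,500),interpolation=cv2.INTER_CUBIC))
E
python3 st.py
```

```text
9.7 [0.5107 0.1225 0.1183] yawy -33.97 tz [ 4.e-04 -0.e+00 -1.e+00] F [ 0.1 -0.6 -3.7] T [ 0.04 -0.05 -0.03] g 0.505 q [ 0.09 -0.09  1.95 -0.    1.28  0.69]
9.75 [0.5103 0.1225 0.1177] yawy -33.98 tz [-5.e-04 -1.e-04 -1.e+00] F [-0.7 -0.1 -3.5] T [ 0.05 -0.03  0.01] g 0.505 q [ 0.09 -0.09  1.95 -0.    1.28  0.69]
```

View pics/n.png

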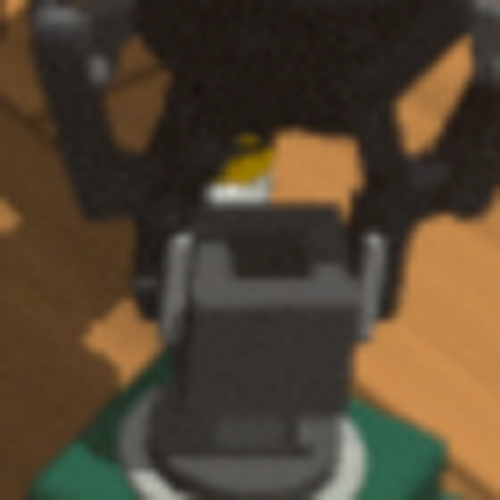

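Underside is at about 0.1035, below the taper, with no contact force, so the boss is on the square. Lowering to the flange.

Emit:
drive_tool([
  [[0, 0, -0.004], [0, 0, 0]],
  [[0, 0, -0.008], [0, 0, 0]],
  [[0, 0, -0.012], [0, 0, 0]],
  [[0, 0, -0.016], [0, 0, 0]],
  [[0, 0, -0.019], [0, 0, 0]],
  [[0, 0, -0.021], [0, 0, 0]],
  [[0, 0, -0.022], [0, 0, 0]],
  [[0, 0, -0.022], [0, 0, 0]],
])

```text
time: 10.55
tool_pos: [0.5106, 0.1225, 0.0964]
tool_rot: [0.0, 0.883, 0.47, 0.0]
contact_force: [0.5, -0.2, -2.1]
gripper_width: 0.502
```

```bash
python3 st.py
```

```text
10.55 [0.5106 0.1225 0.0964] yawy -33.97 tz [ 2.e-04  0.e+00 -1.e+00] F [ 0.5 -0.2 -2.1] T [ 0.05 -0.04 -0.04] g 0.502 q [ 0.09 -0.06  1.96  0.    1.24  0.69]
```

Emit:
drive_tool([
  [[0, 0, -0.0015], [0, 0, 0]],
  [[0, 0, -0.0015], [0, 0, 0]],
  [[0, 0, -0.0015], [0, 0, 0]],
])

```text
time: 10.85
tool_pos: [0.5108, 0.1226, 0.0962]
tool_rot: [0.0, 0.883, 0.47, 0.0]
contact_force: [-5.1, -1.2, 5.9]
gripper_width: 0.506
```

Emit:
drive_tool([
  [[0, 0, 0], [0, 0, 0]],
  [[0, 0, 0], [0, 0, 0]],
  [[0, 0, 0], [0, 0, 0]],
  [[0, 0, 0], [0, 0, 0]],
  [[0, 0, 0], [0, 0, 0]],
  [[0, 0, 0], [0, 0, 0]],
], fingers=-1)

```text
time: 11.45
tool_pos: [0.5105, 0.1225, 0.0948]
tool_rot: [0.0, 0.883, 0.47, -0.0]
contact_force: [-0.3, -0.8, 0.2]
gripper_width: 1.003
```

Emit:
drive_tool([
  [[0, 0, 0.02], [0, 0, 0]],
  [[0, 0, 0.06], [0, 0, 0]],
  [[0, 0, 0.105], [0, 0, 0]],
  [[0, 0, 0.13], [0, 0, 0]],
  [[0, 0, 0.13], [0, 0, 0]],
])

```text
time: 11.95
tool_pos: [0.5132, 0.1228, 0.2306]
tool_rot: [0.002, 0.883, 0.47, 0.005]
contact_force: [0.4, -0.0, 1.0]
gripper_width: 1.0
```

```bash
python3 st.py
python3 - <<'E'
from h import *
F={c:grab_frame(c) for c in('top','scene')}
for c in F:
    np.save(f'p_{c}.npy',F[c])
    for n in('crank','sleeve','pointer','red_clip'):
        print(c,n,[(np.round(x['location'],4),round(x['confidence'],2)) for x in place_of(c,n)[:2]])
def bs(x,y,z,yaw):
    a=np.radians(yaw);s=np.array([x,y])+.075*np.array([np.cos(a),np.sin(a)]);t=np.arange(0,6.28,.2)
    return [(sq(x,y,z,.044,yaw),(0,0,255)),(sq(x,y,z+.04,.044,yaw),(0,255,255)),(np.c_[s[0]+.014*np.cos(t),s[1]+.014*np.sin(t),np.full(32,z+.0835)],(255,0,255))]
o=[]
for c,b in(('top',(210,230,290,310)),('scene',(350,190,430,270))):
    o.append(np.hstack([crop(F[c],c,b,5,p,'')[:400,:400] for p in([],bs(.5106,.1225,.082,-124))])[:300])
cv2.imwrite('pics/p.png',np.vstack(o))
E
```

```text
11.95 [0.5132 0.1228 0.2306] yawy -33.97 tz [ 9.9e-03  9.0e-04 -1.0e+00] F [ 0.4 -0.   1. ] T [ 0.02 -0.06 -0.04] g 1.0 q [ 0.09 -0.19  1.84 -0.    1.48  0.69]
top crank [(array([0.512 , 0.1201, 0.0849]), 0.91)]
top sleeve [(array([0.4667, 0.0572, 0.0942]), 0.5)]
top pointer []
top red_clip [(array([0.4907, 0.3685, 0.0281]), 0.46)]
scene crank [(array([0.506 , 0.1201, 0.0832]), 0.84)]
scene sleeve [(array([0.4689, 0.0622, 0.0959]), 0.8), (array([ 0.5081,  0.1205, -0.0041]), 0.28)]
scene pointer [(array([0.5041, 0.3248, 0.0588]), 0.72)]
scene red_clip [(array([0.4885, 0.3687, 0.0326]), 0.53)]
```

View pics/p.png

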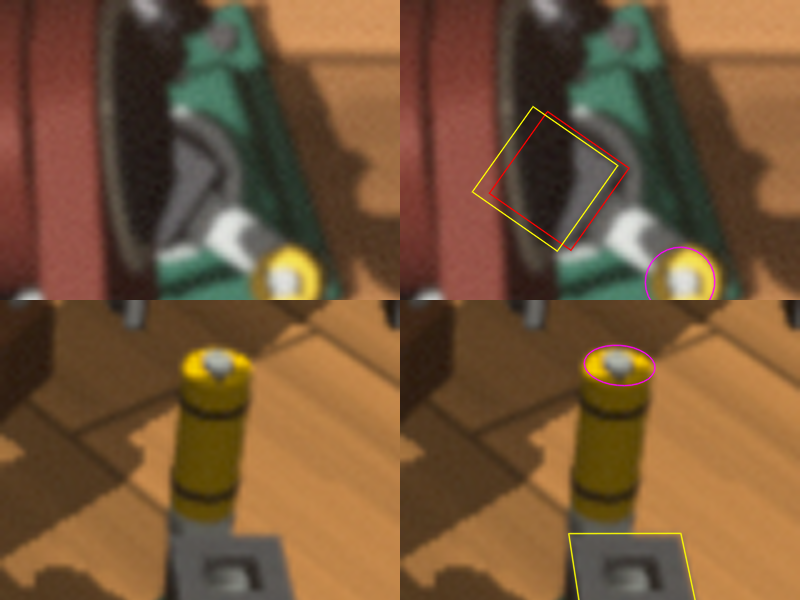

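Crank is seated in both overlays. Now to the sleeve.

Emit:
drive_tool([
  [[-0.02, -0.03, 0], [0, 0, 0]],
  [[-0.04, -0.06, 0], [0, 0, 0]],
  [[-0.042, -0.062, 0], [0, 0, 0]],
  [[-0.042, -0.062, -0.03], [0, 0, 0]],
  [[-0.042, -0.062, -0.06], [0, 0, 0]],
  [[-0.042, -0.062, -0.09], [0, 0, 0]],
  [[-0.042, -0.062, -0.097], [0, 0, 0]],
  [[-0.042, -0.062, -0.097], [0, 0, 0]],
])

```text
time: 13.25
tool_pos: [0.4677, 0.0608, 0.1266]
tool_rot: [-0.001, 0.883, 0.47, -0.001]
contact_force: [0.3, -0.4, 0.3]
gripper_width: 1.001
```

```bash
python3 st.py
python3 - <<'E'
from h import *
F={c:grab_frame(c) for c in('top','scene')}
o=[cv2.resize(F[c][b[1]:b[3],b[0]:b[2],::-1],(400,400),interpolation=cv2.INTER_CUBIC) for c,b in(('top',(200,220,300,320)),('scene',(340,160,440,260)))]
cv2.imwrite('pics/s.png',np.hstack(o))
E
python3 st.py
```

```text
13.25 [0.4677 0.0608 0.1266] yawy -33.96 tz [-3.1e-03  3.0e-04 -1.0e+00] F [ 0.3 -0.4  0.3] T [-0.04  0.01 -0.06] g 1.001 q [-0.03 -0.24  2.06  0.    1.32  0.56]
13.35 [0.4696 0.0606 0.1293] yawy -33.96 tz [ 2.2e-03  1.0e-04 -1.0e+00] F [-0.7  0.7 -0.2] T [ 0.01 -0.02 -0.  ] g 1.003 q [-0.03 -0.24  2.06  0.    1.32  0.56]
```

View pics/s.png

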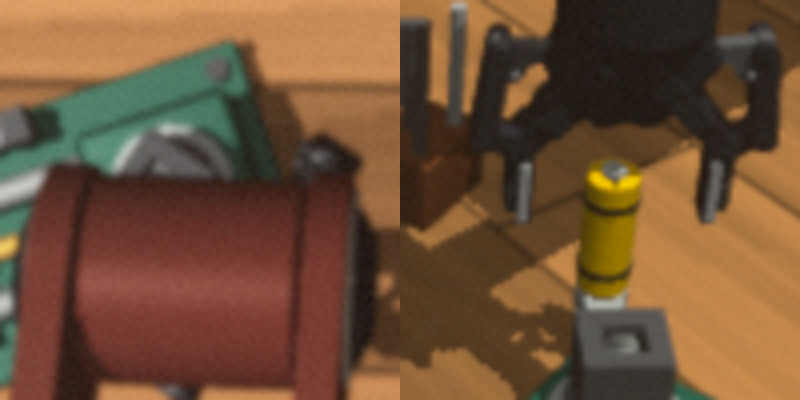

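The sleeve is centred between the jaws at about (608,180) in the picture. Closing.

Emit:
drive_tool([
  [[0, 0, 0], [0, 0, 0]],
  [[0, 0, 0], [0, 0, 0]],
  [[0, 0, 0], [0, 0, 0]],
  [[0, 0, 0], [0, 0, 0]],
  [[0, 0, 0], [0, 0, 0]],
  [[0, 0, 0], [0, 0, 0]],
  [[0, 0, 0], [0, 0, 0]],
  [[0, 0, 0], [0, 0, 0]],
], fingers=1)

```text
time: 14.15
tool_pos: [0.4688, 0.0603, 0.1283]
tool_rot: [0.0, 0.883, 0.47, 0.0]
contact_force: [-1.2, -2.1, 4.5]
gripper_width: 0.309
```

```bash
python3 st.py
python3 - <<'E'
from h import *
F={c:grab_frame(c) for c in('top','scene')}
for c in F: np.save(f'r_{c}.npy',F[c]); cv2.imwrite(f'pics/r_{c}.png',F[c][:,:,::-1])
b=(430,280,530,380)
b2=(390,280,590,400)
f=F['scene'];cv2.imwrite('pics/r2.png',cv2.resize(f[b2[1]:b2[3],b2[0]:b2[2],::-1],(800,480),interpolation=cv2.INTER_CUBIC))
E
```

```text
14.15 [0.4688 0.0603 0.1283] yawy -33.97 tz [ 6.e-04 -4.e-04 -1.e+00] F [-1.2 -2.1  4.5] T [-0.15  0.17  0.01] g 0.309 q [-0.03 -0.24  2.06 -0.    1.32  0.56]
```

View pics/r2.png

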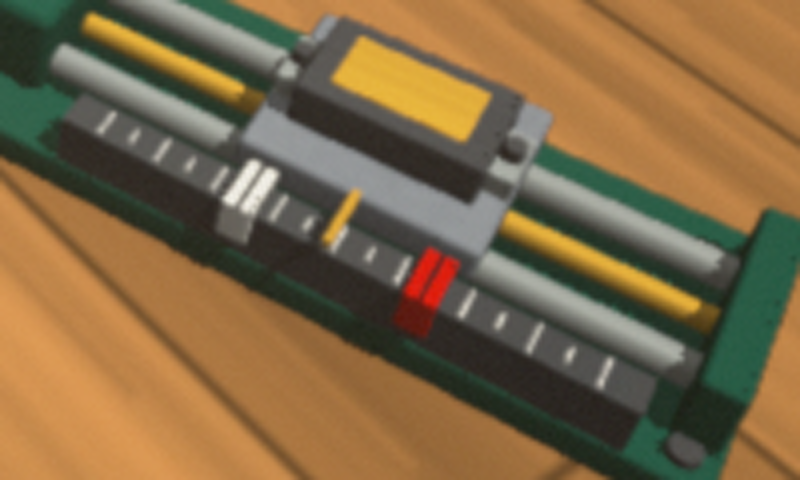

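Run:
```python
from h import *
u=lambda x,y:((x+.5)/4-.5+390,(y+.5)/4-.5+280)
pt=[ray('scene',u(*p),.060) for p in((325,243),(341,217),(357,192))]
cl=[ray('scene',u(*p),.054) for p in((413,303),(441,254))]
wc=[ray('scene',u(*p),.054) for p in((232,205),(262,165))]
print(np.round(pt,4),np.round(cl,4),np.round(wc,4))
for c in('top','scene'):
    for n in('pointer','red_clip','white_clip'): print(c,n,[(np.round(x['location'],4),round(x['confidence'],2)) for x in place_of(c,n)[:2]])
f=np.load('top.npy'); b=(75,225,235,345)
cv2.imwrite('pics/t2.png',cv2.resize(f[b[1]:b[3],b[0]:b[2],::-1],(800,600),interpolation=cv2.INTER_CUBIC))
print(state()['time'])
```

```text
[[0.5198 0.3358 0.06  ]
 [0.5036 0.3301 0.06  ]
 [0.4874 0.3247 0.06  ]] [[0.5085 0.3747 0.054 ]
 [0.4789 0.3647 0.054 ]] [[0.5333 0.2966 0.054 ]
 [0.5058 0.2881 0.054 ]]
top pointer [(array([0.5011, 0.3259, 0.0585]), 0.78)]
top red_clip [(array([0.4893, 0.3651, 0.0302]), 0.47)]
top white_clip [(array([0.5146, 0.2931, 0.0285]), 0.67)]
scene pointer [(array([0.5041, 0.3254, 0.0594]), 0.84)]
scene red_clip [(array([0.4898, 0.368 , 0.0331]), 0.52)]
scene white_clip [(array([0.5176, 0.2919, 0.0333]), 0.47)]
14.55
```

View pics/t2.png

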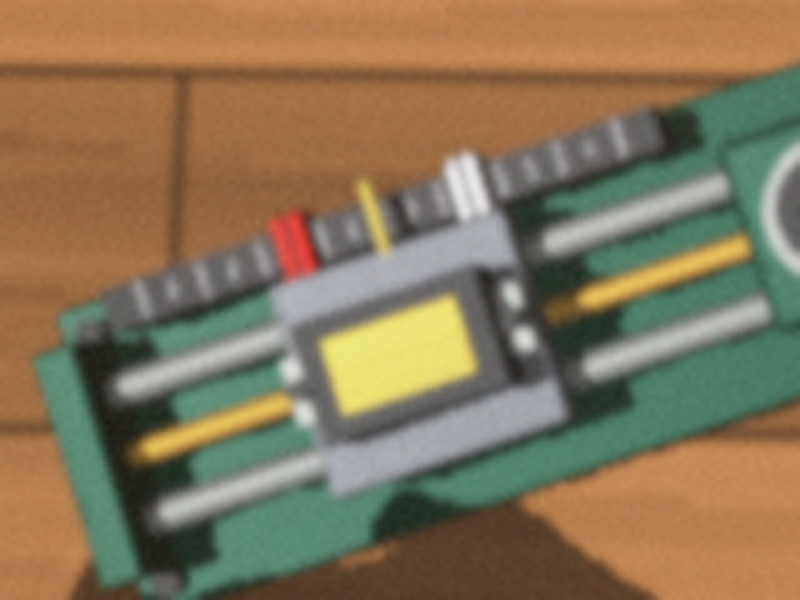

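Run:
```python
from h import *
u=lambda x,y:((x+.5)/5-.5+75,(y+.5)/5-.5+225)
a=np.array([ray('top',u(*p),.061) for p in((363,182),(385,250))]);b=np.array([ray('top',u(*p),.054) for p in((281,217),(305,275))])
print(a.round(4),b.round(4))
A=np.radians(18.5);ey=np.array([-np.sin(A),np.cos(A),0]);ex=np.array([np.cos(A),np.sin(A),0])
sh=np.array([.5103,.122,0])
for q in (a,b): print([(np.round((p-sh)@ex,4),np.round((p-sh)@ey,4)) for p in q])
for q in ((.5036,.3301,0),(.4937,.3697,0)): q=np.array(q);print((q-sh)@ex,(q-sh)@ey)
```

```text
[[0.5189 0.3361 0.061 ]
 [0.4886 0.3251 0.061 ]] [[0.5029 0.3745 0.054 ]
 [0.4769 0.3627 0.054 ]]
[(np.float64(0.0761), np.float64(0.2003)), (np.float64(0.0439), np.float64(0.1995))]
[(np.float64(0.0731), np.float64(0.2418)), (np.float64(0.0447), np.float64(0.2389))]
0.05967733050801821 0.19947209384632417
0.06285419071511845 0.24016702669090007
```

```bash
cat > rows.py <<'E'
import sys,numpy as np,json
a0=float(sys.argv[1]);st=float(sys.argv[2]);n=int(sys.argv[3])
r=lambda a:.075*np.array([np.cos(np.radians(a)),np.sin(np.radians(a))])
print(json.dumps([[[*(np.round(r(a0-st*i)-r(a0),4)+0.).tolist(),0],[0,0,0]] for i in range(1,n+1)]))
E
python3 rows.py -124 7.5 8; for a in -184 -304 -64; do echo $a; python3 rows.py $a 15 8;done
```

```text
[[[-0.0078, 0.006, 0], [0, 0, 0]], [[-0.0147, 0.013, 0], [0, 0, 0]], [[-0.0206, 0.0208, 0], [0, 0, 0]], [[-0.0255, 0.0293, 0], [0, 0, 0]], [[-0.0292, 0.0384, 0], [0, 0, 0]], [[-0.0317, 0.0479, 0], [0, 0, 0]], [[-0.0329, 0.0576, 0], [0, 0, 0]], [[-0.0329, 0.0674, 0], [0, 0, 0]]]
-184
[[[0.0039, 0.0192, 0], [0, 0, 0]], [[0.0126, 0.0367, 0], [0, 0, 0]], [[0.0256, 0.0514, 0], [0, 0, 0]], [[0.0419, 0.0622, 0], [0, 0, 0]], [[0.0605, 0.0684, 0], [0, 0, 0]], [[0.08, 0.0696, 0], [0, 0, 0]], [[0.0992, 0.0657, 0], [0, 0, 0]], [[0.1168, 0.0569, 0], [0, 0, 0]]]
-304
[[[0.0147, -0.013, 0], [0, 0, 0]], [[0.0255, -0.0293, 0], [0, 0, 0]], [[0.0317, -0.0479, 0], [0, 0, 0]], [[0.0329, -0.0674, 0], [0, 0, 0]], [[0.029, -0.0866, 0], [0, 0, 0]], [[0.0202, -0.1041, 0], [0, 0, 0]], [[0.0073, -0.1188, 0], [0, 0, 0]], [[-0.0091, -0.1296, 0], [0, 0, 0]]]
-64
[[[-0.0186, -0.0062, 0], [0, 0, 0]], [[-0.0381, -0.0074, 0], [0, 0, 0]], [[-0.0573, -0.0035, 0], [0, 0, 0]], [[-0.0748, 0.0052, 0], [0, 0, 0]], [[-0.0895, 0.0182, 0], [0, 0, 0]], [[-0.1003, 0.0345, 0], [0, 0, 0]], [[-0.1065, 0.0531, 0], [0, 0, 0]], [[-0.1077, 0.0726, 0], [0, 0, 0]]]
```

Emit:
drive_tool([
  [[-0.0078, 0.006, 0], [0, 0, 0]],
  [[-0.0147, 0.013, 0], [0, 0, 0]],
  [[-0.0206, 0.0208, 0], [0, 0, 0]],
  [[-0.0255, 0.0293, 0], [0, 0, 0]],
  [[-0.0292, 0.0384, 0], [0, 0, 0]],
  [[-0.0317, 0.0479, 0], [0, 0, 0]],
  [[-0.0329, 0.0576, 0], [0, 0, 0]],
  [[-0.0329, 0.0674, 0], [0, 0, 0]],
])

```text
time: 15.35
tool_pos: [0.4358, 0.1287, 0.1283]
tool_rot: [0.001, 0.883, 0.47, 0.001]
contact_force: [3.0, -2.4, 4.9]
gripper_width: 0.318
```

```bash
python3 st.py
python3 - <<'E'
from h import *
F={c:grab_frame(c) for c in('top','scene')}
o=[cv2.resize(F[c][b[1]:b[3],b[0]:b[2],::-1],(400,400),interpolation=cv2.INTER_CUBIC) for c,b in(('top',(200,220,300,320)),('scene',(340,160,480,300)))]
cv2.imwrite('pics/v.png',np.hstack(o))
E
python3 st.py
```

```text
15.35 [0.4358 0.1287 0.1283] yawy -33.95 tz [ 1.7e-03 -3.0e-04 -1.0e+00] F [ 3.  -2.4  4.9] T [-0.54 -0.67  0.01] g 0.318 q [ 0.12 -0.29  2.1  -0.    1.33  0.72]
15.45 [0.4358 0.1294 0.1282] yawy -33.88 tz [ 0.0012  0.0014 -1.    ] F [-0.5  0.8  6.3] T [ 0.09 -0.42  0.01] g 0.308 q [ 0.12 -0.29  2.1   0.    1.33  0.72]
```

View pics/v.png

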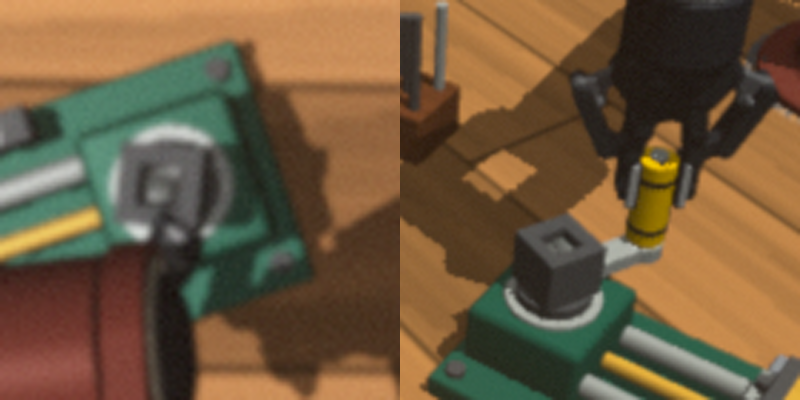

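Winding works: the crank turned while still seated, and forces are small. Continuing.

Emit:
drive_tool([
  [[0.0039, 0.0192, 0], [0, 0, 0]],
  [[0.0126, 0.0367, 0], [0, 0, 0]],
  [[0.0256, 0.0514, 0], [0, 0, 0]],
  [[0.0419, 0.0622, 0], [0, 0, 0]],
  [[0.0605, 0.0684, 0], [0, 0, 0]],
  [[0.08, 0.0696, 0], [0, 0, 0]],
  [[0.0992, 0.0657, 0], [0, 0, 0]],
  [[0.1168, 0.0569, 0], [0, 0, 0]],
])

```text
time: 16.25
tool_pos: [0.5525, 0.1862, 0.1284]
tool_rot: [-0.001, 0.883, 0.47, -0.0]
contact_force: [-2.4, 0.3, 7.5]
gripper_width: 0.311
```

```bash
python3 st.py
python3 - <<'E'
from h import *
F={c:grab_frame(c) for c in('top','scene')}
o=[cv2.resize(F[c][b[1]:b[3],b[0]:b[2],::-1],(400,400),interpolation=cv2.INTER_CUBIC) for c,b in(('top',(80,220,300,440)),('scene',(340,180,560,400)))]
cv2.imwrite('pics/v2.png',np.hstack(o))
E
python3 st.py
```

```text
16.25 [0.5525 0.1862 0.1284] yawy -33.91 tz [-0.0019  0.0021 -1.    ] F [-2.4  0.3  7.5] T [-0.15  0.71  0.04] g 0.311 q [0.2  0.04 1.8  0.   1.3  0.79]
16.35 [0.5542 0.1847 0.1286] yawy -34.04 tz [ 0.0011  0.001  -1.    ] F [1.9 1.  7.7] T [-0.06 -0.22  0.02] g 0.312 q [0.19 0.04 1.8  0.   1.3  0.79]
```

View pics/v2.png

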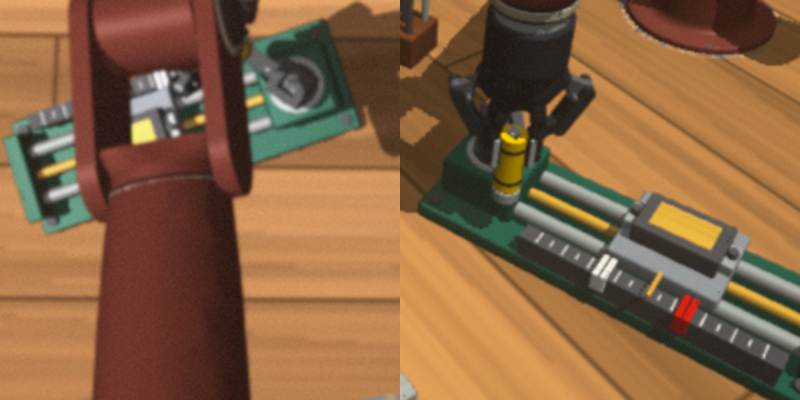

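Emit:
drive_tool([
  [[0.0147, -0.013, 0], [0, 0, 0]],
  [[0.0255, -0.0293, 0], [0, 0, 0]],
  [[0.0317, -0.0479, 0], [0, 0, 0]],
  [[0.0329, -0.0674, 0], [0, 0, 0]],
  [[0.029, -0.0866, 0], [0, 0, 0]],
  [[0.0202, -0.1041, 0], [0, 0, 0]],
  [[0.0073, -0.1188, 0], [0, 0, 0]],
  [[-0.0091, -0.1296, 0], [0, 0, 0]],
])

```text
time: 17.15
tool_pos: [0.5438, 0.0549, 0.1285]
tool_rot: [-0.0, 0.883, 0.469, 0.001]
contact_force: [1.8, 2.3, 4.8]
gripper_width: 0.312
```

Emit:
drive_tool([
  [[-0.0186, -0.0062, 0], [0, 0, 0]],
  [[-0.0381, -0.0074, 0], [0, 0, 0]],
  [[-0.0573, -0.0035, 0], [0, 0, 0]],
  [[-0.0748, 0.0052, 0], [0, 0, 0]],
  [[-0.0895, 0.0182, 0], [0, 0, 0]],
  [[-0.1003, 0.0345, 0], [0, 0, 0]],
  [[-0.1065, 0.0531, 0], [0, 0, 0]],
  [[-0.1077, 0.0726, 0], [0, 0, 0]],
])

```text
time: 17.95
tool_pos: [0.4359, 0.1281, 0.1283]
tool_rot: [0.001, 0.883, 0.47, 0.001]
contact_force: [7.4, -2.6, 2.0]
gripper_width: 0.312
```

```bash
python3 st.py
python3 - <<'E'
from h import *
f=grab_frame('scene');np.save('v3.npy',f);b=(340,160,590,400)
cv2.imwrite('pics/v3.png',cv2.resize(f[b[1]:b[3],b[0]:b[2],::-1],(625,600),interpolation=cv2.INTER_CUBIC))
E
```

```text
17.95 [0.4359 0.1281 0.1283] yawy -33.99 tz [ 3.e-03 -6.e-04 -1.e+00] F [ 7.4 -2.6  2. ] T [-0.64 -1.52  0.02] g 0.312 q [ 0.12 -0.29  2.1  -0.    1.33  0.72]
```

View pics/v3.png

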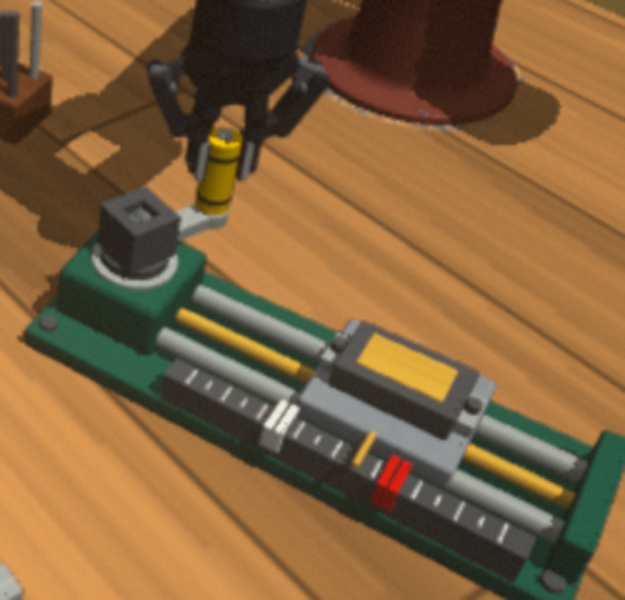

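Run:
```python
from h import *
f=np.load('v3.npy');b=(465,315,525,375)
cv2.imwrite('pics/v4.png',np.hstack([cv2.resize(f[b[1]:b[3],b[0]:b[2],::-1],(600,600),interpolation=cv2.INTER_CUBIC)]))
```

```text
(no output)
```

View pics/v4.png

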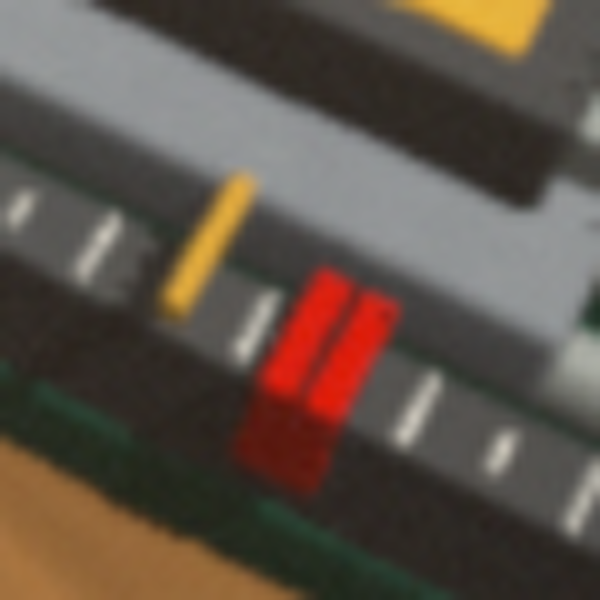

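```bash
cat > meas.py <<'E'
from h import *
A=np.radians(18.5);ey=np.array([-np.sin(A),np.cos(A),0]);ex=np.array([np.cos(A),np.sin(A),0]);sh=np.array([.5105,.1223,0])
def M(c,box,sc,pts,z):
    for p in pts:
        q=ray(c,((p[0]+.5)/sc-.5+box[0],(p[1]+.5)/sc-.5+box[1]),z)-sh; print(c,'x',round(q@ex*1e3,1),'y',round(q@ey*1e3,1))
E
python3 - <<'E'
from meas import *
b=(465,315)
M('scene',b,10,[(175,310),(240,180)],.061);M('scene',b,10,[(302,395),(360,285)],.054)
E
```

```text
scene x 76.1 y 218.9
scene x 43.3 y 216.8
scene x 73.8 y 241.5
scene x 46.1 y 240.7
```

Emit:
drive_tool([
  [[0.0039, 0.0192, 0], [0, 0, 0]],
  [[0.0126, 0.0367, 0], [0, 0, 0]],
  [[0.0256, 0.0514, 0], [0, 0, 0]],
  [[0.0419, 0.0622, 0], [0, 0, 0]],
  [[0.0605, 0.0684, 0], [0, 0, 0]],
  [[0.08, 0.0696, 0], [0, 0, 0]],
  [[0.0992, 0.0657, 0], [0, 0, 0]],
  [[0.1168, 0.0569, 0], [0, 0, 0]],
])

```text
time: 18.8
tool_pos: [0.5525, 0.186, 0.1284]
tool_rot: [-0.001, 0.883, 0.47, -0.0]
contact_force: [-2.6, 0.4, 8.2]
gripper_width: 0.315
```

Emit:
drive_tool([
  [[0.0147, -0.013, 0], [0, 0, 0]],
  [[0.0255, -0.0293, 0], [0, 0, 0]],
  [[0.0317, -0.0479, 0], [0, 0, 0]],
  [[0.0329, -0.0674, 0], [0, 0, 0]],
  [[0.029, -0.0866, 0], [0, 0, 0]],
  [[0.0202, -0.1041, 0], [0, 0, 0]],
  [[0.0073, -0.1188, 0], [0, 0, 0]],
  [[-0.0091, -0.1296, 0], [0, 0, 0]],
])

```text
time: 19.6
tool_pos: [0.5437, 0.0548, 0.1285]
tool_rot: [-0.0, 0.883, 0.469, 0.001]
contact_force: [0.9, 2.2, 6.2]
gripper_width: 0.312
```

Emit:
drive_tool([
  [[-0.0186, -0.0062, 0], [0, 0, 0]],
  [[-0.0381, -0.0074, 0], [0, 0, 0]],
  [[-0.0573, -0.0035, 0], [0, 0, 0]],
  [[-0.0748, 0.0052, 0], [0, 0, 0]],
  [[-0.0895, 0.0182, 0], [0, 0, 0]],
  [[-0.1003, 0.0345, 0], [0, 0, 0]],
  [[-0.1065, 0.0531, 0], [0, 0, 0]],
  [[-0.1077, 0.0726, 0], [0, 0, 0]],
])

```text
time: 20.4
tool_pos: [0.436, 0.1281, 0.1283]
tool_rot: [0.001, 0.883, 0.47, 0.001]
contact_force: [7.3, -2.8, 0.7]
gripper_width: 0.315
```

```bash
python3 st.py
python3 - <<'E'
from h import *
f=grab_frame('scene');np.save('v5.npy',f);b=(465,315,525,375);b2=(350,170,430,290)
cv2.imwrite('pics/v5.png',np.hstack([cv2.resize(f[b[1]:b[3],b[0]:b[2],::-1],(480,480),interpolation=cv2.INTER_CUBIC),cv2.resize(f[b2[1]:b2[3],b2[0]:b2[2],::-1],(320,480),interpolation=cv2.INTER_CUBIC)]))
E
```

```text
20.4 [0.436  0.1281 0.1283] yawy -33.99 tz [ 3.1e-03 -5.0e-04 -1.0e+00] F [ 7.3 -2.8  0.7] T [-0.6  -1.51  0.01] g 0.315 q [ 0.12 -0.29  2.1  -0.    1.33  0.72]
```

View pics/v5.png

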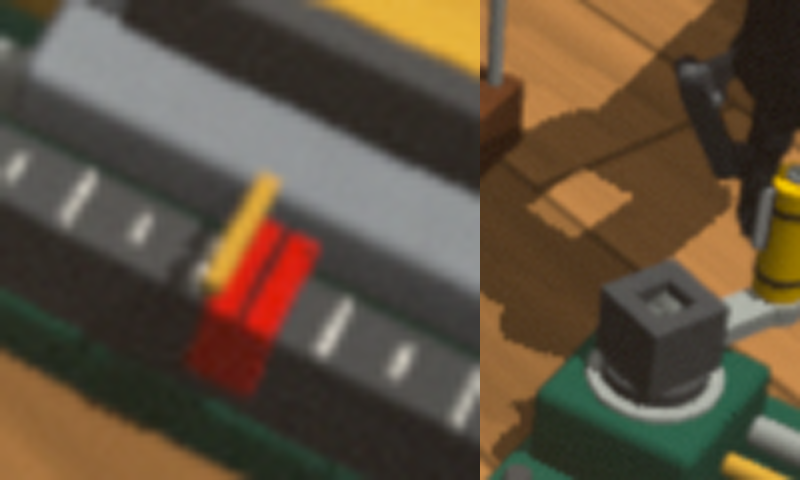

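```bash
python3 - <<'E'
from meas import *
b=(465,315)
M('scene',b,8,[(213,287),(268,178)],.061);M('scene',b,8,[(243,315),(287,231)],.054)
E
python3 rows.py -184 15 8
```

```text
scene x 76.3 y 234.7
scene x 42.2 y 233.2
scene x 73.4 y 241.6
scene x 47.0 y 240.9
[[[0.0039, 0.0192, 0], [0, 0, 0]], [[0.0126, 0.0367, 0], [0, 0, 0]], [[0.0256, 0.0514, 0], [0, 0, 0]], [[0.0419, 0.0622, 0], [0, 0, 0]], [[0.0605, 0.0684, 0], [0, 0, 0]], [[0.08, 0.0696, 0], [0, 0, 0]], [[0.0992, 0.0657, 0], [0, 0, 0]], [[0.1168, 0.0569, 0], [0, 0, 0]]]
```

Emit:
drive_tool([
  [[0.0039, 0.0192, 0], [0, 0, 0]],
  [[0.0126, 0.0367, 0], [0, 0, 0]],
  [[0.0256, 0.0514, 0], [0, 0, 0]],
  [[0.0419, 0.0622, 0], [0, 0, 0]],
  [[0.0605, 0.0684, 0], [0, 0, 0]],
  [[0.08, 0.0696, 0], [0, 0, 0]],
  [[0.0992, 0.0657, 0], [0, 0, 0]],
  [[0.1168, 0.0569, 0], [0, 0, 0]],
])

```text
time: 21.25
tool_pos: [0.5525, 0.186, 0.1284]
tool_rot: [-0.001, 0.883, 0.47, -0.0]
contact_force: [-1.2, 0.6, 8.4]
gripper_width: 0.312
```

```bash
python3 - <<'E'
from h import *
import subprocess
F={c:grab_frame(c) for c in('top','scene')}
o=[]
for c,b in(('scene',(470,320,520,370)),('top',(110,245,160,295))):
    f=F[c];o.append(cv2.resize(f[b[1]:b[3],b[0]:b[2],::-1],(400,400),interpolation=cv2.INTER_CUBIC))
cv2.imwrite('pics/v6.png',np.hstack(o)); cv2.imwrite('pics/v6t.png',F['top'][:,:,::-1])
E
python3 st.py
```

```text
21.35 [0.5543 0.1845 0.1286] yawy -34.03 tz [ 0.0011  0.001  -1.    ] F [1.9 1.9 7.4] T [-0.15 -0.24  0.02] g 0.313 q [0.19 0.04 1.8  0.   1.3  0.79]
```

View pics/v6.png

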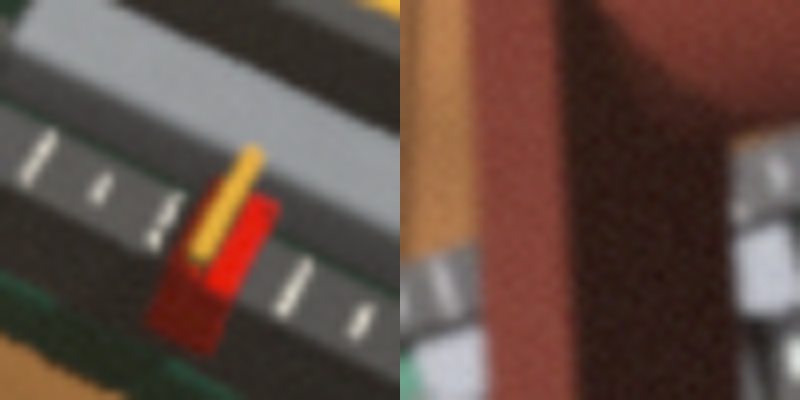

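Run:
```python
from meas import *
b=(470,320)
M('scene',b,8,[(199,257),(253,152)],.061);M('scene',b,8,[(199,257),(253,152)],.063)
for n in('pointer','red_clip'):
  for _ in range(3):
    grab_frame('scene'); print(n,[( round((np.array(x['location'])-sh)@ex*1e3,1),round((np.array(x['location'])-sh)@ey*1e3,1)) for x in place_of('scene',n)[:1]])
print(proj('scene',[sh+ex*.064+ey*.2413+[0,0,.061],sh+ex*.064+ey*.2443+[0,0,.061],sh+ex*.064+ey*.2413+[0,0,.065]]))
```

```text
scene x 75.5 y 239.9
scene x 42.5 y 238.7
scene x 77.2 y 240.1
scene x 44.3 y 238.9
pointer []
pointer [(np.float64(53.0), np.float64(236.8))]
pointer [(np.float64(56.3), np.float64(233.6))]
red_clip [(np.float64(58.0), np.float64(240.3))]
red_clip [(np.float64(58.0), np.float64(241.2))]
red_clip [(np.float64(62.4), np.float64(238.6))]
[[497.89104405 347.58486903]
 [499.65418449 348.49500421]
 [498.47778888 346.11107781]]
```

Emit:
drive_tool([
  [[0.0076, -0.0061, 0], [0, 0, 0]],
  [[0.0147, -0.013, 0], [0, 0, 0]],
  [[0.0206, -0.0208, 0], [0, 0, 0]],
  [[0.0255, -0.0293, 0], [0, 0, 0]],
  [[0.0255, -0.0293, 0], [0, 0, 0]],
  [[0.0255, -0.0293, 0], [0, 0, 0]],
])

```text
time: 22.55
tool_pos: [0.5788, 0.1555, 0.1287]
tool_rot: [-0.0, 0.883, 0.469, 0.001]
contact_force: [3.4, -0.4, 6.2]
gripper_width: 0.314
```

```bash
python3 st.py
python3 - <<'E'
from h import *
F={c:np.mean([grab_frame(c).astype(float) for _ in range(3)],0).astype(np.uint8) for c in('top','scene')}
o=[]
for c,b in(('scene',(480,330,510,360)),('top',(110,245,160,295))):
    f=F[c];o.append(cv2.resize(f[b[1]:b[3],b[0]:b[2],::-1],(400,400),interpolation=cv2.INTER_CUBIC))
cv2.imwrite('pics/v7.png',np.hstack(o));
E
python3 st.py
```

```text
22.55 [0.5788 0.1555 0.1287] yawy -34.0 tz [ 0.0016  0.0012 -1.    ] F [ 3.4 -0.4  6.2] T [-0.11 -0.18  0.  ] g 0.314 q [0.14 0.07 1.77 0.   1.3  0.73]
22.85 [0.5787 0.1557 0.1288] yawy -33.98 tz [ 0.0018  0.0011 -1.    ] F [3.9 0.  5.9] T [-0.12 -0.18  0.03] g 0.312 q [0.14 0.07 1.77 0.   1.3  0.73]
```

View pics/v7.png

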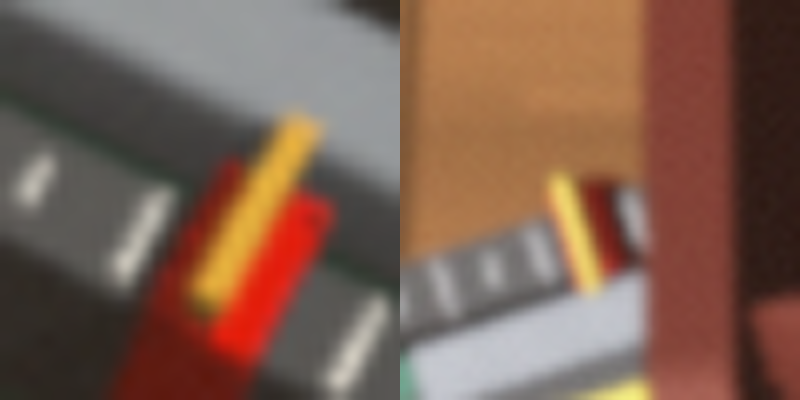

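Run:
```python
from meas import *
M('scene',(480,330),13.333,[(207,300),(302,125)],.061)
M('top',(110,245),8,[(162,178),(195,285)],.061)
print('clip')
M('scene',(465,315),8,[(243,315),(287,231)],.054)
M('scene',(465,315),10,[(302,395),(360,285)],.054)
M('top',(75,225),5,[(281,217),(305,275)],.054)
o=[]
def poly(y,z): return [np.array([sh+ex*a+ey*y+[0,0,z] for a in (.050,.078)])]
for c,b in(('scene',(475,325,515,365)),('top',(110,245,150,285))):
    f=grab_frame(c)
    rec=np.array([sh+ex*a+ey*q+[0,0,.054] for a,q in ((.049,.2343),(.079,.2343),(.079,.2483),(.049,.2483))])
    o.append(crop(f,c,b,10,[(rec,(255,255,255)),(poly(.2413,.054)[0],(255,0,0)),(poly(.2413,.061)[0],(0,255,0))],''))
cv2.imwrite('pics/v8.png',np.hstack(o))
```

```text
scene x 75.5 y 241.0
scene x 42.2 y 240.3
top x 75.1 y 240.4
top x 43.6 y 240.0
clip
scene x 73.4 y 241.6
scene x 47.0 y 240.9
scene x 73.8 y 241.5
scene x 46.1 y 240.7
top x 72.8 y 241.6
top x 44.5 y 238.6
```

View pics/v8.png

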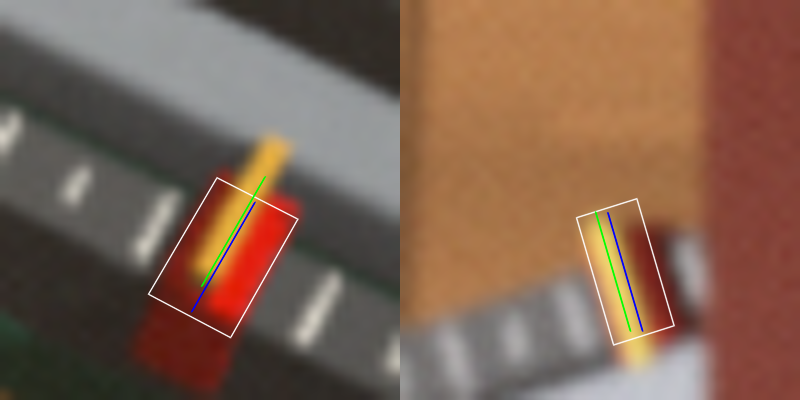

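Both cameras put the pointer within about 0.5 mm of the clip line. Releasing, then rising straight up.

Emit:
drive_tool([
  [[0, 0, 0], [0, 0, 0]],
  [[0, 0, 0], [0, 0, 0]],
  [[0, 0, 0], [0, 0, 0]],
  [[0, 0, 0], [0, 0, 0]],
  [[0, 0, 0], [0, 0, 0]],
  [[0, 0, 0], [0, 0, 0]],
  [[0, 0, 0], [0, 0, 0]],
], fingers=-1)

```text
time: 23.65
tool_pos: [0.5778, 0.1553, 0.1278]
tool_rot: [-0.0, 0.883, 0.47, -0.0]
contact_force: [-0.5, -0.2, 0.1]
gripper_width: 1.0
```

Emit:
drive_tool([
  [[0, 0, 0.02], [0, 0, 0]],
  [[0, 0, 0.05], [0, 0, 0]],
  [[0, 0, 0.085], [0, 0, 0]],
  [[0, 0, 0.12], [0, 0, 0]],
  [[0, -0.02, 0.14], [0, 0, 0]],
  [[0, -0.06, 0.14], [0, 0, 0]],
  [[0, -0.09, 0.14], [0, 0, 0]],
  [[0, -0.1, 0.14], [0, 0, 0]],
])

```text
time: 24.45
tool_pos: [0.5779, 0.0531, 0.2682]
tool_rot: [0.0, 0.883, 0.469, 0.0]
contact_force: [0.8, 0.5, 0.1]
gripper_width: 1.001
```

```bash
python3 - <<'E'
from h import *
for _ in range(4): grab_frame('top')
F={c:grab_frame(c) for c in('top','scene')}
for c in F: cv2.imwrite(f'pics/e_{c}.png',F[c][:,:,::-1])
o=[]
for c,b in(('scene',(475,325,515,365)),('top',(110,245,150,285))):
    f=F[c];o.append(cv2.resize(f[b[1]:b[3],b[0]:b[2],::-1],(400,400),interpolation=cv2.INTER_CUBIC))
cv2.imwrite('pics/e.png',np.hstack(o))
E
python3 st.py
```

```text
24.75 [0.5778 0.0564 0.2676] yawy -33.9 tz [-4.e-04  4.e-04 -1.e+00] F [-0.5  0.1 -1.2] T [ 0.    0.07 -0.01] g 1.004 q [-0.03 -0.07  1.68  0.    1.54  0.56]
```

View pics/e_scene.png

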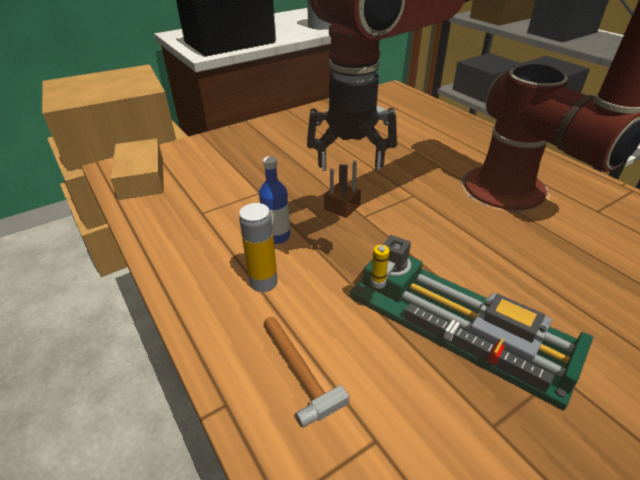

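View pics/e.png

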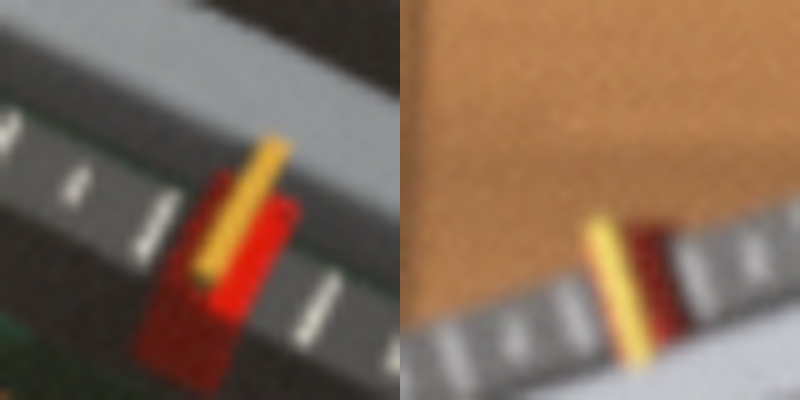

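Run:
```python
from meas import *
f=np.load('topm.npy').astype(np.uint8); e=cv2.imread('pics/e_top.png')[:,:,::-1]
b=(120,258,145,283); o=[]
for y,im in ((.2412,f),(.2412,e)):
    L=lambda y,z:np.array([sh+ex*a+ey*y+[0,0,z] for a in (.049,.079)])
    o.append(crop(im,'top',b,16,[],''))
    o.append(crop(im,'top',b,16,[(np.array([sh+ex*a+ey*q+[0,0,.054] for a,q in ((.049,y-.007),(.079,y-.007),(.079,y+.007),(.049,y+.007))]),(255,255,255)),(L(y,.054),(255,0,0)),(L(y,.061),(0,255,0))],''))
cv2.imwrite('pics/e2.png',cv2.resize(np.vstack([np.hstack(o[:2]),np.hstack(o[2:])]),(600,600)))
```

```text
(no output)
```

View pics/e2.png

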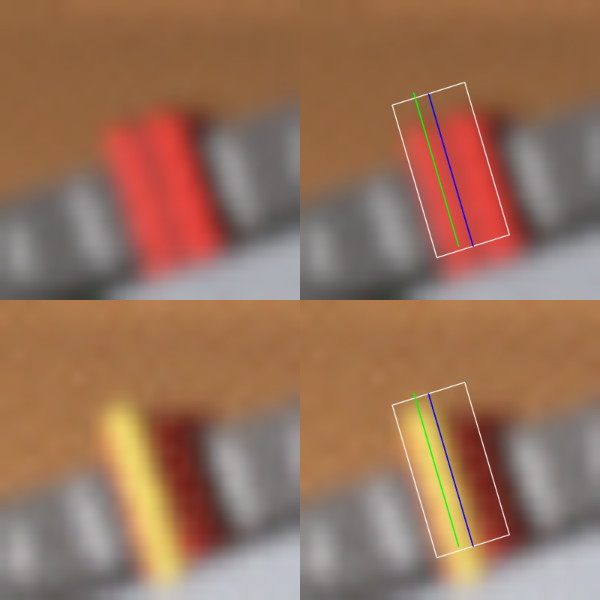

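```bash
python3 -c "
from plant import *
print(job_done())"
```

```text
the job is handed in; nothing more can be done
None
```

I fitted the crank onto the shaft, wound it by the yellow sleeve until the pointer stood over the red clip, and handed the job in at about 25 s of the 70 s. No verdict came back.

- **Seating:** I lowered the crank until it met the flange. The contact force stayed under 10 N, and overlays from both cameras matched a fully seated crank.
- **Winding:** I turned it about 930° clockwise in one hold, releasing only at the mark. The wrist force stayed under about 10 N in every reading.
- **Pointer:** After letting go, the top camera put the pointer about 0.3 mm short of the clip's centre line. Just before release, the scene camera read about 0.5 mm short and the top camera about 0; the limit is 3 mm.
- **Bystanders:** In the last pictures the oil bottle, spray tin, punch block and hammer look unmoved. The gripper was open and clear of everything.

**Checks that disagreed:**
- The travel estimated at the start (40.5–41 mm) was about 1 mm less than the later scene camera readings implied. I settled it by measuring the pointer directly against the clip in both cameras.
- In the scene camera, the trained network's pointer positions were 4–8 mm off or missing near the clip, so I used my own line measurements instead.

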